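Wring up a gauge stack and set the sine plate on it

TASK

Set up the sine plate for a grinding job: swing its hinged plate up and right back until it rests against its stop, then wring all the gauge bars that lie on the mat into one stack on the platform, the thickest first and each thinner one on top. Wring each bar by laying it flat on the face below with a good part of its length overhanging one end, pressing it down firmly (well beyond its own weight) and sliding it lengthwise under that pressure until it is flush with the platform at ends and sides. Then lower the hinged plate gently, without letting it drop, until its roller rests on the stack, let go, and leave the other things on the bench where they are.

Things in the scene. Friction and masses are not known exactly. Their poses are not given: they have to be found in the camera images.
- sine_plate (a joint): hinged aluminium top plate of the sine plate (100 mm wide, 230 mm long, 14 mm thick, about 1 kg). rad: 0 = level, grows as it is lifted; its back stop is at 1.85. Free hinge: below about 1.5 it falls shut when let go, past about 1.6 it leans back and stays by its own weight
- hinge (a point): middle of the plate's hinge axis, 34 mm above the table. Its x axis runs along the hinge axis; its y axis points level from the hinge to the platform and the plate's handle end; z up. It lies 35 mm in from one end of the grey base
- handle (a point): middle of the red round grip bar of the bow handle at the plate's free end: 12 mm thick, 64 mm clear length parallel to the hinge axis, 260 mm from the hinge axis, 34 mm clear of the plate's end; it turns with the plate. With the plate level it is 41 mm above the table
- roller (a point): middle of the steel roller under the plate's free end, 24 mm thick, 100 mm long, axis parallel to the hinge and 200 mm from it. Level plate: it lies on the bare platform. Plate lowered onto a stack of height H: it bears on the stack and sin(plate angle) = H / 200 mm
- sine_base: grey base of the sine plate, bolted to the table, carrying the hinged plate: 130 mm along x, 316 mm along y, 10 mm high; origin on its underside, midway along x, 145 mm from the hinge end and 171 mm from the handle end; axes as at the hinge; the platform's edge is 69 mm from the handle end
- platform: lapped steel gauge platform fixed on the sine plate's base, below where the roller comes down: 100 mm along x, 32 mm along y, 12 mm high, its top 22 mm above the table; origin in the middle of its underside; the same length and width as the bars. A wringing push of 10 to 20 N on a bar is about right
- platform_top (a point): middle of the platform's top face, 196 mm from the hinge axis; axes as at the hinge: x along the platform's 100 mm length, y away from the hinge, z up
- bar_steel: gauge bar, bright steel: 22 mm thick, 100 mm long (x), 32 mm wide (y); origin in the middle of its underside, z up through the thickness; 0.3 to 0.62 kg; lies flat on the 3 mm green mat at the start, or is absent
- bar_ceramic: gauge bar, white ceramic: 18 mm thick, 100 mm long (x), 32 mm wide (y); origin in the middle of its underside, z up through the thickness; 0.3 to 0.62 kg; lies flat on the 3 mm green mat at the start, or is absent
- bar_gold: gauge bar, gold-coloured (hard-coated steel): 15 mm thick, 100 mm long (x), 32 mm wide (y); origin in the middle of its underside, z up through the thickness; 0.3 to 0.62 kg; lies flat on the 3 mm green mat at the start, or is absent
- bar_carbide: gauge bar, dark grey carbide: 12 mm thick, 100 mm long (x), 32 mm wide (y); origin in the middle of its underside, z up through the thickness; 0.3 to 0.62 kg; lies flat on the 3 mm green mat at the start, or is absent
- caliper: bystander: digital caliper, 105 mm long, 44 mm over the jaws, 12 mm high, black with a steel beam; origin under its middle
- brush: bystander: dusting brush, 110 mm long; origin under its middle
- tape_measure: bystander: yellow tape measure, 70 x 34 x 66 mm; origin under its middle
- oil_can: bystander: oil bottle, 52 mm across, 130 mm tall, red cap; origin under its middle
- screwdriver: bystander: screwdriver, 180 mm long; origin under its middle
- screw_box: bystander: open cardboard box of screws, 110 x 90 x 55 mm; origin under its middle
- wrench: bystander: spanner, 170 mm long; origin under its middle
- mat: green bench mat the bars lie on, 280 mm along x, 400 mm along y, 3 mm thick, fixed to the table; origin in the middle of its underside
Things that resemble listed ones, but are neither listed nor needed, are in the scene too. Leave any blue or red look-alike of the bar_steel alone.

How it is judged (in metres and radians):
On the way, in this order (a step that is already met when the one before it is completed fails the run):
1. the sine plate has been swung up past upright, back against its stop (value of joint sine_plate above 1.7 rad), for 0.3 s.
2. the steel bar slides lengthwise, overhanging one end by more than 12 mm, pressed with over 8 N on the face below (contact force between bar_steel and platform above 8 N and (x of bar_steel in the frame of platform_top above 0.012 m or x of bar_steel in the frame of platform_top below -0.012 m) and x of bar_steel in the frame of platform_top between -0.07 and 0.07 m and y of bar_steel in the frame of platform_top between -0.012 and 0.012 m and linear speed of bar_steel above 0.004 m/s), for 0.05 s.
3. the steel bar is in full contact: flush with the platform (x of bar_steel in the frame of platform_top between -0.004 and 0.004 m and y of bar_steel in the frame of platform_top between -0.004 and 0.004 m and angle between the x axis of bar_steel and the x axis of platform_top, either way round below 0.06 rad and angle between the z axis of bar_steel and the z axis of platform_top, either way round below 0.05 rad and contact force between bar_steel and platform above 1 N), for 0.2 s.
4. the white ceramic bar slides lengthwise, overhanging one end by more than 12 mm, pressed with over 8 N on the face below ((contact force between bar_ceramic and platform above 8 N or contact force between bar_ceramic and bar_steel above 8 N) and (x of bar_ceramic in the frame of platform_top above 0.012 m or x of bar_ceramic in the frame of platform_top below -0.012 m) and x of bar_ceramic in the frame of platform_top between -0.07 and 0.07 m and y of bar_ceramic in the frame of platform_top between -0.012 and 0.012 m and linear speed of bar_ceramic above 0.004 m/s), for 0.05 s.
5. the white ceramic bar is in full contact: flush with the platform (x of bar_ceramic in the frame of platform_top between -0.004 and 0.004 m and y of bar_ceramic in the frame of platform_top between -0.004 and 0.004 m and angle between the x axis of bar_ceramic and the x axis of platform_top, either way round below 0.06 rad and angle between the z axis of bar_ceramic and the z axis of platform_top, either way round below 0.05 rad and (contact force between bar_ceramic and platform above 1 N or contact force between bar_ceramic and bar_steel above 1 N)), for 0.2 s.
6. the gold-coloured bar slides lengthwise, overhanging one end by more than 12 mm, pressed with over 8 N on the face below ((contact force between bar_gold and platform above 8 N or contact force between bar_gold and bar_steel above 8 N or contact force between bar_gold and bar_ceramic above 8 N) and (x of bar_gold in the frame of platform_top above 0.012 m or x of bar_gold in the frame of platform_top below -0.012 m) and x of bar_gold in the frame of platform_top between -0.07 and 0.07 m and y of bar_gold in the frame of platform_top between -0.012 and 0.012 m and linear speed of bar_gold above 0.004 m/s), for 0.05 s.
7. the gold-coloured bar is in full contact: flush with the platform (x of bar_gold in the frame of platform_top between -0.004 and 0.004 m and y of bar_gold in the frame of platform_top between -0.004 and 0.004 m and angle between the x axis of bar_gold and the x axis of platform_top, either way round below 0.06 rad and angle between the z axis of bar_gold and the z axis of platform_top, either way round below 0.05 rad and (contact force between bar_gold and platform above 1 N or contact force between bar_gold and bar_steel above 1 N or contact force between bar_gold and bar_ceramic above 1 N)), for 0.2 s.
8. the dark carbide bar slides lengthwise, overhanging one end by more than 12 mm, pressed with over 8 N on the face below ((contact force between bar_carbide and platform above 8 N or contact force between bar_carbide and bar_steel above 8 N or contact force between bar_carbide and bar_ceramic above 8 N or contact force between bar_carbide and bar_gold above 8 N) and (x of bar_carbide in the frame of platform_top above 0.012 m or x of bar_carbide in the frame of platform_top below -0.012 m) and x of bar_carbide in the frame of platform_top between -0.07 and 0.07 m and y of bar_carbide in the frame of platform_top between -0.012 and 0.012 m and linear speed of bar_carbide above 0.004 m/s), for 0.05 s.
9. the dark carbide bar is in full contact: flush with the platform (x of bar_carbide in the frame of platform_top between -0.004 and 0.004 m and y of bar_carbide in the frame of platform_top between -0.004 and 0.004 m and angle between the x axis of bar_carbide and the x axis of platform_top, either way round below 0.06 rad and angle between the z axis of bar_carbide and the z axis of platform_top, either way round below 0.05 rad and (contact force between bar_carbide and platform above 1 N or contact force between bar_carbide and bar_steel above 1 N or contact force between bar_carbide and bar_ceramic above 1 N or contact force between bar_carbide and bar_gold above 1 N)), for 0.2 s.
At the end, for the whole second after the job is handed in: Every gauge bar present lies in one stack on the platform, thickest lowest, each within 4 mm of flush lengthwise and sideways, within 0.06 rad of the platform's direction and 0.05 rad of flat; the plate's roller rests on the stack (over 1.5 N) and plate and bars are still (all of step 3 and all of step 5 and all of step 7 and all of step 9 and (contact force between sine_base and bar_steel above 1.5 N or contact force between sine_base and bar_ceramic above 1.5 N or contact force between sine_base and bar_gold above 1.5 N or contact force between sine_base and bar_carbide above 1.5 N) and velocity of joint sine_plate between -0.03 and 0.03 rad/s and linear speed of each of bar_steel, bar_ceramic, bar_gold, bar_carbide below 0.01 m/s); the robot touches nothing.
It fails at once if the plate drops: it closes faster than 2 rad/s (velocity of joint sine_plate below -2 rad/s).
It fails at once if a bystander is moved more than 30 mm (distance of any of caliper, brush, tape_measure, oil_can, screwdriver, screw_box, wrench from where it was at the start of the episode above 0.03 m).
Of bar_steel, bar_ceramic, bar_gold, bar_carbide only 3 to 4 are there at a start; the rules pass over those that are not, and their reading is None.
At some moment in a run one of bar_gold, bar_carbide may be knocked a few centimetres aside while the robot is not near it.
It also fails if it takes over 210 s, if anything falls off the work surface, if the arm or the gripper's body presses on something with over 40 N, if the wrist force passes 120 N, or if a joint passes its speed limit or range.

ROBOT

A 6-joint arm with a two-finger parallel gripper is mounted at the origin on the work surface. World frame = base frame: x ahead of the robot, y to its left, z up, the work surface at z = 0. Lengths are in m, angles in degrees, forces in N, time in s.
With the tool pointing down it reaches from about 0.3 to 0.75 m from the base axis. Payload 8.5 kg.
Tool frame: the origin (TCP) lies at the very end of the fingers, on their centre line; the grasp point (between the pads) lies 19 mm behind it; z points along the fingers, y is the line along which they close (so a half turn about z gives the same grasp; the last joint's range is limited). The gripper opens to 85 mm and grips with 20 to 120 N. Pads are 22 mm wide; open, the fingers measure 114 mm over their backs; the gripper's body (76 mm by 85 mm) begins 54 mm behind the grasp point. The pads swing forward as they close: fully open they stand 13 mm farther back than shut.
Start: joints at [-85.331, 21.807, 74.336, -0, 83.858, -12.336], TCP at [0.161, -0.526, 0.231] pointing down, gripper open.
Joint ranges: [-178.18, 178.18], [-50.72, 133.34], [12.68, 142.11], [-81.47, 261.47], [9.98, 163.14], [-165.26, 165.26]. Speed limits (degrees/s): [136.94, 136.94, 180, 180, 180, 180].

INTERFACE

Orientations are given as a 3x3 rotation matrix whose columns are the frame's x, y, z axes.
In Python, from rig import env gives the robot as it stands.
- The arm moves only by the tool move_arm, never from a script. Its argument "plan" is a list of rows, each a list of 7 numbers: the turn, a rotation vector about the tool's x, y, z in degrees, then the shift along the tool's x, y, z in cm, then the gripper command: -1 is shut, 1 is fully open, values between are in proportion. In form: [[ax, ay, az, tx, ty, tz, jaw], ...]. A call has 1 to 5 rows; each row is the pose to reach, as a shift and turn from the pose commanded when the call began, along the tool's axes at that moment; what a row does not reach only later rows make up. A row lasts 1/10 s, in which the tool goes at most 50 mm and 8.59 degrees, less where a joint would pass 70% of its speed; a pose out of reach is approached as far as the arm can. A call with a gripper value outside its range is refused whole. The fingers move at their own pace and stop on an object; "squeeze" is the grip in N (left out, the last holds). Time passes only in rows, so rows that repeat a pose let the fingers close. It gives the time, the measured TCP pose, the force, the opening and the grip force at its end, in the units of the state.
- env.observe(): the state, without advancing time (a new reading comes with each control period).
- env.get_image(name): name is "scene" or "side" or "wrist"; returns a dict with "color" (384x512x3 uint8, red, green, blue), "fov_y" (degrees; the focal length in pixels is half the picture's height over the tangent of half this angle, whatever the lens; pixels are square), "cx", "cy" (the principal point, pixels), "distortion" ([k1, k2, p1, p2, k3] as OpenCV has them; the pictures are not rectified), "R" (3x3) and "t" (3): a world point X has camera coordinates R X + t. Camera axes: x right, y down, z forward; pixel columns grow to the right and rows downward; lengths in m; the calibration is good to about 2 mm. A picture is of the moment at which its call begins. There is no depth.
- env.close_job(): hands the job in; it is judged then, once.
Trained networks look in a picture, given as the dict that the camera call returned (one of the last four; its "shot" number tells which), for a name from the list of things; names that differ only in an ending like _2 or _b are one class to them, and where a whole thing is asked for, a point or a joint stands for the part that bears it (a point fixed in the world has none). Each returns a list of dicts, best first, with "conf" (0 to 1); they miss things now and then, are a little off and sometimes report something else, mostly with a low value. They report only what shows in the picture. A call takes as long as a camera call. They do not tell look-alikes from the thing itself.
- env.outline_of(target, picture): "mask" (384x512 bool, what is visible of it) and "bbox" ([centre column, centre row, width, height] in pixels, round what is visible of it).
- env.tip_of(target, picture): "pixel" ([column, row] in pixels: a listed point, or the origin of a listed thing).
The state is a dict: "time_s": time; "q": joint angles; "qvel": joint speeds; "joint_efforts": joint torques, N m; "position": TCP position; "tool_rot": TCP orientation; "ft_force": force on the tool from outside, world axes, zero at the start; "wrist_torque": the same for the moment, N m; "grip_width": finger opening in m; "gripper_force": force on a finger pad.
Only numpy, scipy, OpenCV 4.12 (cv2) and the standard library are available. Lean on these libraries where they do the work, as an engineer would, in place of code of your own. Each camera call takes 0.05 s, during which the arm holds its last target. There are 200 camera calls.

## Working session

There is one attempt and no reset: what is moved stays moved. The work goes in short steps, Python scripts to look and compute and a tool call to move; the robot and the scene stay as the last step left them, time stands still between calls to the robot, and variables do not carry over. Pictures are saved under pics/ and viewed, at most 14 in all, crops included, and the job is handed in when it is done.

Besides the shell and the picture viewer there is one more tool, called after ">>>" in YAML: its name, and indented under it one key for each argument. move_arm: Moves the arm, as the interface text tells. Its arguments: {"type":"object","properties":{"plan":{"type":"array"},"squeeze":{"type":"number"}},"required":["plan"]}

```bash
ls; mkdir -p pics; python3 - <<'E'
from rig import env
import cv2,numpy as np
s=env.observe();print(s['time_s'],s['position'],s['tool_rot'],s['grip_width'],s['ft_force'])
ims=[]
for n in ['scene','side','wrist']:
    p=env.get_image(n);ims.append(p['color'][:,:,::-1]);print(n,p['fov_y'],p['cx'],p['cy'],p['distortion'],np.round(p['R'],3).tolist(),np.round(p['t'],3))
    for t in ['hinge','handle','platform_top','sine_plate','bar_steel','bar_ceramic','bar_gold','bar_carbide']:
        r=env.tip_of(t,p) if t!='sine_plate' else []
        print(t,[(np.round(d['pixel']).tolist(),round(d['conf'],2)) for d in r[:3]])
    cv2.imwrite(f'pics/{n}0.png',p['color'][:,:,::-1])
cv2.imwrite('pics/ss.png',cv2.resize(np.vstack(ims[:2]),None,fx=.78,fy=.78))
E
```

```text
pics
0.0 [ 0.16082311 -0.52565233  0.23070828] [[ 9.56285904e-01  2.92433342e-01 -1.05837112e-04]
 [ 2.92433174e-01 -9.56284819e-01  1.47760072e-03]
 [ 3.30889295e-04 -1.44395903e-03 -9.99998903e-01]] 0.08572691180249085 [ 0.41164808 -0.28930715  0.23475669]
scene 44.265440286248136 254.68184011428593 182.42252872351798 [-0.13719797  0.          0.          0.          0.        ] [[-0.842, 0.54, -0.013], [0.42, 0.64, -0.644], [-0.339, -0.548, -0.765]] [ 0.449 -0.124  1.512]
hinge [([225.0, 142.0], 0.74), ([158.0, 186.0], 0.27)]
handle [([258.0, 196.0], 0.91), ([238.0, 171.0], 0.66)]
platform_top [([253.0, 188.0], 0.52), ([160.0, 190.0], 0.38)]
sine_plate []
bar_steel [([195.0, 221.0], 0.91), ([256.0, 255.0], 0.8), ([415.0, 248.0], 0.79)]
bar_ceramic [([322.0, 256.0], 0.65)]
bar_gold [([316.0, 321.0], 0.74)]
bar_carbide []
side 47.56247538255627 251.92131825341843 192.03935684834022 [-0.03383042  0.          0.          0.          0.        ] [[0.996, -0.088, -0.022], [-0.078, -0.696, -0.714], [0.047, 0.713, -0.7]] [-0.476  0.058  1.454]
hinge []
handle [([253.0, 256.0], 0.66), ([255.0, 193.0], 0.61), ([256.0, 233.0], 0.24)]
platform_top []
sine_plate []
bar_steel [([195.0, 171.0], 0.65), ([198.0, 247.0], 0.65), ([182.0, 144.0], 0.6)]
bar_ceramic [([244.0, 157.0], 0.66), ([256.0, 193.0], 0.48)]
bar_gold [([269.0, 133.0], 0.75)]
bar_carbide []
wrist 65.79140384586823 256.1274106806169 191.98798218247927 [-0.02041772  0.          0.          0.          0.        ] [[0.292, -0.956, 0.001], [-0.92, -0.281, 0.272], [-0.26, -0.08, -0.962]] [-0.55  -0.034  0.379]
hinge []
handle []
platform_top []
sine_plate []
bar_steel []
bar_ceramic []
bar_gold []
bar_carbide []
```

View pics/scene0.png

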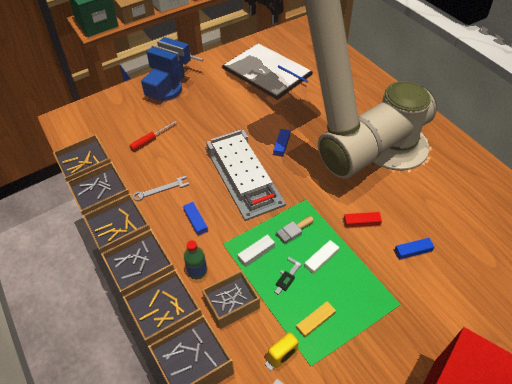

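View pics/side0.png

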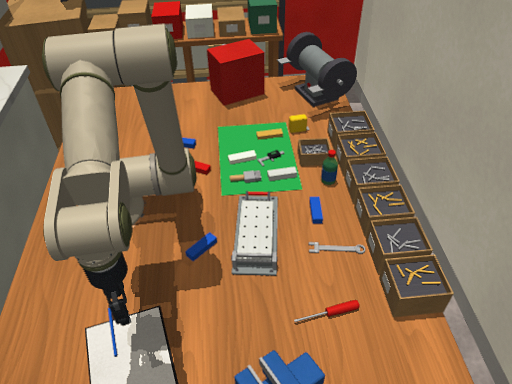

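```bash
cat > h.py <<'E'
import cv2,numpy as np
from rig import env
def K(p):
    f=192/np.tan(np.radians(p['fov_y']/2));return np.array([[f,0,p['cx']],[0,f,p['cy']],[0,0,1.]])
def unproj(p,px,z):
    u=cv2.undistortPoints(np.array(px,float).reshape(-1,1,2),K(p),np.array(p['distortion'])).reshape(-1,2)
    R=np.array(p['R']);t=np.array(p['t']);d=np.c_[u,np.ones(len(u))]@R;c=-R.T@t
    return c+d*((z-c[2])/d[:,2])[:,None]
def proj(p,X):
    return cv2.projectPoints(np.array(X,float).reshape(-1,3),cv2.Rodrigues(np.array(p['R']))[0],np.array(p['t']),K(p),np.array(p['distortion']))[0].reshape(-1,2)
def cube(L,W,H): return np.array([[x,y,z] for x in(-L/2,L/2) for y in(-W/2,W/2) for z in(0,H)])
def silh(p,x,y,th,z0,L,W,H):
    c=cube(L,W,H);c=np.c_[c[:,0]*np.cos(th)-c[:,1]*np.sin(th)+x,c[:,0]*np.sin(th)+c[:,1]*np.cos(th)+y,c[:,2]+z0]
    return c
def fitbox(pms,x0,z0,L,W,H,S=4):
    """fit box x,y,yaw to masks in several pictures (silhouette IoU)"""
    from scipy.optimize import minimize
    crops=[]
    for p,m in pms:
        ys,xs=np.where(m);o=np.array([xs.min()-12,ys.min()-12]);w=np.array([xs.max()-xs.min()+25,ys.max()-ys.min()+25])
        mm=cv2.resize(m.astype(np.float32)[max(o[1],0):o[1]+w[1],max(o[0],0):o[0]+w[0]],None,fx=S,fy=S,interpolation=cv2.INTER_LINEAR)
        crops.append((p,mm,np.maximum(o,0)))
    def cost(v):
        e=0
        for p,mm,o in crops:
            q=(proj(p,silh(p,v[0],v[1],v[2],z0,L,W,H))-o+.5)*S-.5
            h=cv2.convexHull((q*16).astype(np.int32).reshape(-1,1,2))
            a=np.zeros(mm.shape,np.uint8);cv2.fillConvexPoly(a,h,1,shift=4)
            e+=np.abs(a-mm).sum()/mm.sum()
        return e/len(crops)
    best=None
    for th in ([x0[2]] if len(x0)>2 else np.radians(np.arange(0,180,20))):
        s=np.array([[x0[0],x0[1],th]]*4)+np.array([[0,0,0],[.008,0,0],[0,.008,0],[0,0,.15]])
        r=minimize(cost,s[0],method='Nelder-Mead',options=dict(initial_simplex=s,xatol=1e-4,fatol=1e-4,maxiter=250))
        if best is None or r.fun<best.fun:best=r
    return best.x,best.fun
E
python3 - <<'E'
from h import *
P=[env.get_image(n) for n in('scene','side')]
import pickle
pickle.dump(P,open('P0.pkl','wb'))
for t,H in [('bar_steel',.022),('bar_ceramic',.018),('bar_gold',.015),('bar_carbide',.012),('sine_plate',.04),('sine_base',.01),('caliper',0),('brush',0),('oil_can',0),('screw_box',0),('tape_measure',0)]:
    for i,p in enumerate(P):
        for d in env.outline_of(t,p)[:4]:
            c=p['color'][d['mask']].mean(0) if d['mask'].any() else 0
            print(t,i,round(d['conf'],2),np.round(d['bbox']),np.round(unproj(p,d['bbox'][:2],.003+H/2)[0],3),np.round(c))
a=P[0]['color'][120:350,200:400,::-1];b=P[1]['color'][115:285,180:345,::-1]
a=cv2.resize(a,(450,518),interpolation=2)
b=cv2.resize(b,None,fx=2.1,fy=2.1,interpolation=2)
im=np.zeros((518,450+b.shape[1],3),np.uint8);im[:,:450]=a;im[:b.shape[0],450:]=b
cv2.imwrite('pics/c1.png',im);print(im.shape)
E
```

```text
bar_steel 0 0.75 [194. 218.  26.  31.] [ 0.68  -0.083  0.014] [ 55.  83. 185.]
bar_steel 0 0.75 [414. 248.  39.  23.] [0.236 0.327 0.014] [ 35.  72. 171.]
bar_steel 0 0.64 [364. 221.  39.  18.] [0.29  0.185 0.014] [187.  34.  22.]
bar_steel 0 0.61 [258. 250.  39.  28.] [0.588 0.103 0.014] [189. 195. 179.]
bar_steel 1 0.81 [281. 174.  29.  11.] [0.59  0.094 0.014] [163. 168. 155.]
bar_steel 1 0.76 [316. 211.  11.  29.] [ 0.68  -0.094  0.014] [ 40.  83. 171.]
bar_steel 1 0.7 [204. 169.  19.  10.] [0.319 0.154 0.014] [162.  26.  20.]
bar_steel 1 0.6 [202. 246.  34.  25.] [ 0.309 -0.201  0.014] [ 24.  54. 114.]
bar_ceramic 0 0.72 [321. 256.  31.  34.] [0.458 0.208 0.012] [227. 230. 216.]
bar_ceramic 1 0.58 [243. 156.  30.  14.] [0.464 0.211 0.012] [196. 196. 182.]
bar_ceramic 1 0.31 [253. 226.  38.  71.] [ 0.471 -0.137  0.012] [202. 197. 188.]
bar_gold 0 0.59 [316. 318.  35.  34.] [0.574 0.338 0.01 ] [210. 178.  69.]
bar_gold 1 0.53 [269. 135.  27.  15.] [0.575 0.332 0.01 ] [174. 139.  60.]
bar_carbide 0 0.73 [145. 142.  30.  18.] [ 0.673 -0.444  0.009] [181.  43.  26.]
sine_plate 0 0.9 
[... 431 characters left out ...]
] [ 93. 114.  92.]
caliper 1 0.71 [272. 159.  23.  18.] [0.57  0.195 0.003] [69. 99. 75.]
brush 0 0.77 [295. 232.  34.  25.] [0.468 0.104 0.003] [165. 155. 134.]
brush 1 0.59 [247. 177.  34.  13.] [0.471 0.103 0.003] [140. 135. 117.]
brush 1 0.17 [253. 228.  39.  74.] [ 0.47  -0.138  0.003] [202. 197. 188.]
oil_can 0 0.68 [196. 260.  23.  35.] [0.74  0.034 0.003] [65. 62. 50.]
screw_box 0 0.63 [231. 300.  56.  57.] [0.721 0.183 0.003] [107.  90.  72.]
screw_box 0 0.34 [245. 178.  82.  97.] [ 0.478 -0.138  0.003] [174. 166. 157.]
screw_box 1 0.81 [313. 153.  33.  32.] [0.727 0.209 0.003] [94. 78. 60.]
tape_measure 1 0.51 [297. 125.  20.  15.] [0.698 0.392 0.003] [147. 120.  20.]
(518, 796, 3)
```

View pics/c1.png

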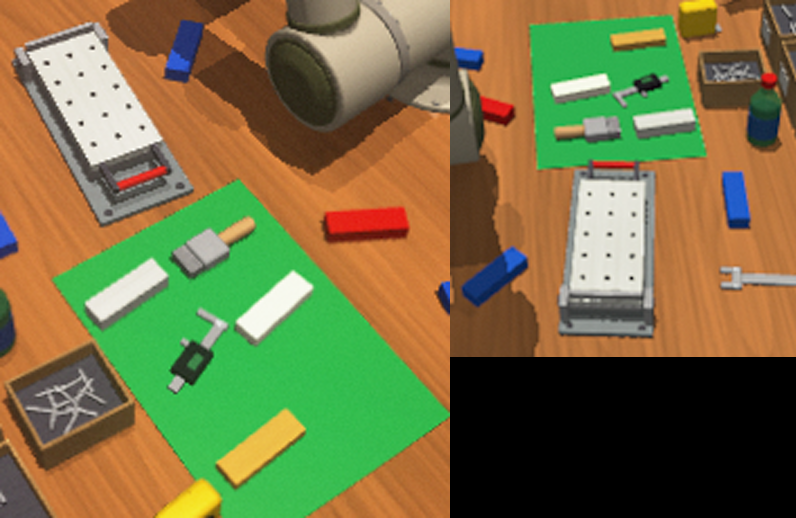

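```bash
cat >> h.py <<'E'
def bestmask(t,p,near=None):
    r=env.outline_of(t,p)
    if near is not None: r=[d for d in r if np.hypot(*(unproj(p,d['bbox'][:2],.012)[0][:2]-near))<.05]
    return r[0]['mask'] if r else None
BARS=dict(bar_steel=.022,bar_ceramic=.018,bar_gold=.015)
def base_boxes(v):
    x,y,th=v;a=np.array([x,y,0]);ex=np.array([np.cos(th),np.sin(th),0]);ey=np.array([-np.sin(th),np.cos(th),0])
    def B(x0,x1,y0,y1,z0,z1): return np.array([a+ex*X+ey*Y+[0,0,Z] for X in(x0,x1) for Y in(y0,y1) for Z in(z0,z1)])
    return B  # hinge origin
E
python3 - <<'E'
from h import *
from scipy.optimize import minimize
P=[env.get_image(n) for n in('scene','side')]
near=dict(bar_steel=(.588,.1),bar_ceramic=(.46,.21),bar_gold=(.574,.335))
for t,H in BARS.items():
    pm=[(p,bestmask(t,p,near[t])) for p in P];pm=[q for q in pm if q[1] is not None]
    for S in [pm]+[[q] for q in pm]:
        v,f=fitbox(S,near[t],.003,.1,.032,H);print(t,len(S),np.round(v[:2],4),round(np.degrees(v[2])%180,1),round(f,3))
M=[bestmask('sine_base',p)|bestmask('sine_plate',p) for p in P]
def cost(v,idx):
    e=0
    for i in idx:
        p,m=P[i],M[i];B=base_boxes(v);a=np.zeros((384*3,512*3),np.uint8)
        for b in (B(-.065,.065,-.035,.281,0,.01),B(-.05,.05,-.01,.22,.034,.048)):
            q=(proj(p,b)+.5)*3-.5
            cv2.fillConvexPoly(a,cv2.convexHull((q*16).astype(np.int32).reshape(-1,1,2)),1,shift=4)
        mm=cv2.resize(m.astype(np.float32),None,fx=3,fy=3)
        e+=np.abs(a-mm).sum()/mm.sum()
    return e/len(idx)
for idx in([0,1],[0],[1]):
    best=None
    for th in(-.1,.1):
        x0=np.array([.472,-.27,th]);s=np.array([x0,x0+[.01,0,0],x0+[0,.01,0],x0+[0,0,.1]])
        r=minimize(cost,x0,(idx,),method='Nelder-Mead',options=dict(initial_simplex=s,xatol=1e-4,fatol=1e-5))
        if best is None or r.fun<best.fun:best=r
    v=best.x;B=base_boxes(v);print('hinge',idx,np.round(v,4),round(best.fun,3),'plat',B(0,0,.196,.196,.022,.022)[0].round(4),'handle',B(0,0,.26,.26,.041,.041)[0].round(4))
for i,p in enumerate(P):
    for d in env.tip_of('handle',p)[:2]: print('handle tip',i,unproj(p,d['pixel'],.041)[0].round(4),round(d['conf'],2))
    hsv=cv2.cvtColor(p['color'],cv2.COLOR_RGB2HSV);q=proj(p,B(0,0,.26,.26,.041,.041)[0])[0]
    m=((hsv[...,0]<8)|(hsv[...,0]>172))&(hsv[...,1]>150)&(hsv[...,2]>90)
    yy,xx=np.where(m);k=np.hypot(xx-q[0],yy-q[1])<25;c=np.array([xx[k].mean(),yy[k].mean()]);print('red',i,k.sum(),unproj(p,c,.043)[0].round(4))
E
```

```text
bar_steel 2 [0.5917 0.0995] 4.8 0.111
bar_steel 1 [0.5931 0.1006] 5.1 0.076
bar_steel 1 [0.5902 0.0973] 6.6 0.114
bar_ceramic 2 [0.4572 0.2078] 11.6 0.145
bar_ceramic 1 [0.4575 0.2091] 10.8 0.124
bar_ceramic 1 [0.4575 0.2045] 10.3 0.109
bar_gold 2 [0.5756 0.3389] 5.0 0.136
bar_gold 1 [0.5769 0.3399] 5.2 0.08
bar_gold 1 [0.5745 0.3357] 6.3 0.133
hinge [0, 1] [ 0.4579 -0.2749 -0.1457] 0.126 plat [ 0.4863 -0.081   0.022 ] handle [ 0.4956 -0.0177  0.041 ]
hinge [0] [ 0.4581 -0.2785 -0.1472] 0.173 plat [ 0.4869 -0.0846  0.022 ] handle [ 0.4963 -0.0213  0.041 ]
hinge [1] [ 0.4577 -0.2721 -0.1467] 0.065 plat [ 0.4863 -0.0782  0.022 ] handle [ 0.4957 -0.0149  0.041 ]
handle tip 0 [ 0.5025 -0.018   0.041 ] 0.71
handle tip 0 [ 0.4966 -0.06    0.041 ] 0.26
red 0 86 [ 0.4941 -0.0169  0.043 ]
handle tip 1 [ 0.4911 -0.017   0.041 ] 0.72
handle tip 1 [0.5674 0.1642 0.041 ] 0.51
red 1 59 [ 0.4949 -0.0203  0.043 ]
```

>>> move_arm:
  plan:
    - [0,0,8.5,3.7,-3.1,0.5,0]
    - [0,0,17,7.4,-6.2,1.0,0]
    - [0,0,25.4,11.1,-9.3,1.5,0]
    - [0,0,25.4,14.8,-12.4,2.0,0]
    - [0,0,25.4,18.5,-15.5,2.5,0]

```text
time_s: 3.6
position: [0.2931, -0.3219, 0.2063]
tool_rot: [[0.989, -0.147, 0.0], [-0.147, -0.989, -0.0], [0.0, 0.0, -1.0]]
ft_force: [1.0, 0.0, 0.3]
grip_width: 0.0429
gripper_force: 0.0
```

>>> move_arm:
  plan:
    - [0,0,0,2,-4.2,0.7,0]
    - [0,0,0,4,-8.4,1.4,0]
    - [0,0,0,6,-12.6,2.1,0]
    - [0,0,0,8,-16.8,2.8,0]
    - [0,0,0,10,-21,3.5,0]

```text
time_s: 4.1
position: [0.4229, -0.1287, 0.1713]
tool_rot: [[0.989, -0.146, 0.001], [-0.146, -0.989, -0.0], [0.001, 0.0, -1.0]]
ft_force: [0.7, -1.0, -0.8]
grip_width: 0.0427
gripper_force: 0.0
```

>>> move_arm:
  plan:
    - [0,0,0,2,-4.2,0.7,0]
    - [0,0,0,4,-8,1.4,0]
    - [0,0,0,5.5,-12,2.1,0]
    - [0,0,0,5.5,-12,2.1,0]

```text
time_s: 4.5
position: [0.4951, -0.0161, 0.1494]
tool_rot: [[0.99, -0.141, -0.001], [-0.141, -0.99, 0.001], [-0.001, -0.001, -1.0]]
ft_force: [-0.5, 0.0, -0.4]
grip_width: 0.0427
gripper_force: 0.0
```

```bash
python3 - <<'E'
from h import *
s=env.observe();print(s['time_s'],s['position'])
p=env.get_image('wrist');im=p['color'][:,:,::-1].copy()
for d in env.tip_of('handle',p)[:2]: print(np.round(d['pixel']),d['conf'],unproj(p,d['pixel'],.041)[0].round(4))
hsv=cv2.cvtColor(p['color'],cv2.COLOR_RGB2HSV);m=((hsv[...,0]<8)|(hsv[...,0]>172))&(hsv[...,1]>150)&(hsv[...,2]>80)
n,l,st,c=cv2.connectedComponentsWithStats(m.astype(np.uint8))
for k in range(1,n):
    if st[k,4]>150:print(st[k],c[k],unproj(p,c[k],.043)[0].round(4), unproj(p,[[st[k,0],c[k][1]],[st[k,0]+st[k,2],c[k][1]]],.043).round(4).tolist())
print(proj(p,[s['position']]))
cv2.imwrite('pics/w1.png',im)
E
```

```text
4.5 [ 0.49506235 -0.01605676  0.14944989]
[256. 186.] 0.65 [ 0.499  -0.0161  0.041 ]
[253 151  13  74 905] [258.76132597 186.97790055] [ 0.4986 -0.0186  0.043 ] [[0.4993, -0.0137, 0.043], [0.4977, -0.0248, 0.043]]
[104 334  44  50 658] [126.86322188 366.27203647] [0.3236 0.1473 0.043 ] [[0.3267, 0.1716, 0.043], [0.3207, 0.1248, 0.043]]
[[256.48311235 245.79053852]]
```

View pics/w1.png

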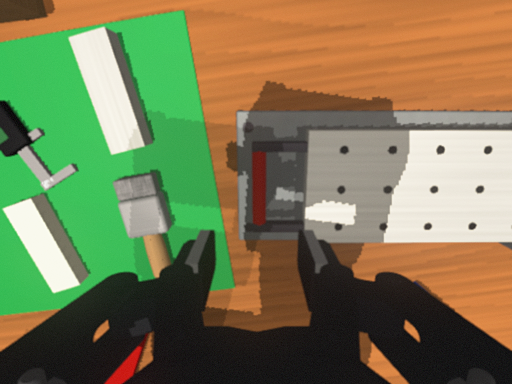

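>>> move_arm:
  plan:
    - [0,0,0,0.3,0.2,4,0]
    - [0,0,0,0.3,0.2,8,0]
    - [0,0,0,0.3,0.2,11,0]
    - [0,0,0,0.3,0.2,12.5,0]
    - [0,0,0,0.3,0.2,12.5,0]

```text
time_s: 5.1
position: [0.4954, -0.0231, 0.0241]
tool_rot: [[0.989, -0.148, -0.003], [-0.148, -0.989, 0.001], [-0.003, -0.001, -1.0]]
ft_force: [-0.3, 0.4, -1.1]
grip_width: 0.0427
gripper_force: 0.3
```

>>> move_arm:
  plan:
    - [0,0,0,0,0,0,-0.5]
    - [0,0,0,0,0,0,-0.9]
    - [0,0,0,0,0,0,-1]
    - [0,0,0,0,0,0,-1]
  squeeze: 25

```text
time_s: 5.5
position: [0.4976, -0.0189, 0.0267]
tool_rot: [[0.989, -0.148, 0.004], [-0.148, -0.989, 0.006], [0.003, -0.006, -1.0]]
ft_force: [7.4, 27.4, 2.2]
grip_width: 0.0109
gripper_force: 25.8
```

>>> move_arm:
  plan:
    - [0,0,0,0,-0.5,0,-1]
    - [0,0,0,0,-0.5,0,-1]
    - [0,0,0,0,-0.5,0,-1]

```text
time_s: 5.8
position: [0.4977, -0.0185, 0.0267]
tool_rot: [[0.989, -0.146, 0.002], [-0.146, -0.989, -0.002], [0.002, 0.002, -1.0]]
ft_force: [-3.1, -4.9, 1.5]
grip_width: 0.0107
gripper_force: 25.9
```

>>> move_arm:
  plan:
    - [0,0,0,0,0.1,-1.57,-1]
    - [0,0,0,0,0.39,-3.82,-1]
    - [0,0,0,0,0.88,-6.03,-1]
    - [0,0,0,0,1.56,-8.19,-1]
    - [0,0,0,0,2.43,-10.29,-1]

```text
time_s: 6.3
position: [0.4944, -0.0418, 0.1301]
tool_rot: [[0.989, -0.146, 0.003], [-0.146, -0.989, -0.001], [0.003, 0.0, -1.0]]
ft_force: [5.4, -1.3, -5.5]
grip_width: 0.011
gripper_force: 24.4
```

>>> move_arm:
  plan:
    - [0,0,0,0,1.05,-2.01,-1]
    - [0,0,0,0,2.27,-3.93,-1]
    - [0,0,0,0,3.65,-5.72,-1]
    - [0,0,0,0,5.18,-7.4,-1]
    - [0,0,0,0,6.85,-8.93,-1]

```text
time_s: 6.8
position: [0.4852, -0.1077, 0.221]
tool_rot: [[0.989, -0.145, 0.008], [-0.145, -0.989, 0.003], [0.008, -0.004, -1.0]]
ft_force: [8.2, 12.1, 8.1]
grip_width: 0.0107
gripper_force: 24.9
```

>>> move_arm:
  plan:
    - [0,0,0,0,1.8,-1.4,-1]
    - [0,0,0,0,3.7,-2.65,-1]
    - [0,0,0,0,5.7,-3.75,-1]
    - [0,0,0,0,7.8,-4.6,-1]
    - [0,0,0,0,9.9,-5.3,-1]

```text
time_s: 7.3
position: [0.4705, -0.2077, 0.2738]
tool_rot: [[0.989, -0.145, 0.008], [-0.145, -0.989, -0.003], [0.008, 0.002, -1.0]]
ft_force: [7.5, 3.6, 6.4]
grip_width: 0.0113
gripper_force: 26.0
```

>>> move_arm:
  plan:
    - [0,0,0,0,2.22,-0.49,-1]
    - [0,0,0,0,4.46,-0.79,-1]
    - [0,0,0,0,6.73,-0.89,-1]
    - [0,0,0,0,9.0,-0.79,-1]
    - [0,0,0,0,11.25,-0.49,-1]

```text
time_s: 7.8
position: [0.4538, -0.3199, 0.2781]
tool_rot: [[0.989, -0.146, 0.006], [-0.146, -0.989, -0.005], [0.007, 0.004, -1.0]]
ft_force: [6.9, -1.2, 3.2]
grip_width: 0.0108
gripper_force: 26.1
```

>>> move_arm:
  plan:
    - [0,0,0,0,1.2,0.25,-1]
    - [0,0,0,0,2.4,0.55,-1]
    - [0,0,0,0,2.8,0.65,-1]
    - [0,0,0,0,2.8,0.65,-1]
    - [0,0,0,0,2.8,0.65,-1]

```text
time_s: 8.3
position: [0.4499, -0.3471, 0.2712]
tool_rot: [[0.989, -0.146, 0.006], [-0.146, -0.989, -0.005], [0.006, 0.004, -1.0]]
ft_force: [7.6, -2.3, 2.9]
grip_width: 0.0109
gripper_force: 26.7
```

>>> move_arm:
  plan:
    - [0,0,0,0,0,0,-0.6]
    - [0,0,0,0,0,0,0]
    - [0,0,0,0,0,0,0]
    - [0,0,0,0,0,0,0]

```text
time_s: 8.7
position: [0.4486, -0.3458, 0.269]
tool_rot: [[0.989, -0.146, -0.0], [-0.146, -0.989, 0.0], [-0.0, -0.0, -1.0]]
ft_force: [0.1, 0.3, -0.1]
grip_width: 0.0428
gripper_force: 0.0
```

```bash
python3 - <<'E'
from h import *
s=env.observe();print(s['time_s'],s['position'],s['ft_force'])
p=env.get_image('side');cv2.imwrite('pics/s2.png',p['color'][:,:,::-1])
E
```

```text
8.7 [ 0.44858907 -0.34582494  0.26901765] [ 0.1250272   0.30913747 -0.10524838]
```

View pics/s2.png

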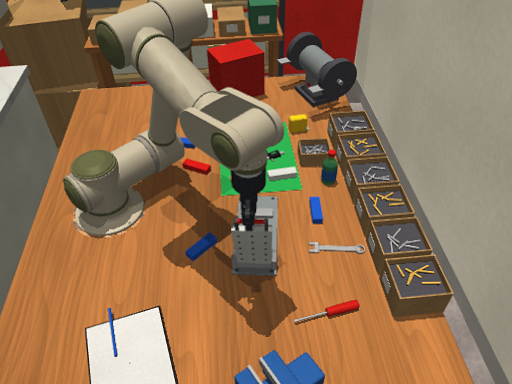

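>>> move_arm:
  plan:
    - [0,0,0,0,0,-4,0]
    - [0,0,0,0,0,-8,0]
    - [0,0,0,0,-4.5,-9,0]
    - [0,0,0,0,-9,-8,0]
    - [0,0,0,0,-13,-6,0]

```text
time_s: 9.25
position: [0.4681, -0.2159, 0.3301]
tool_rot: [[0.989, -0.146, 0.003], [-0.146, -0.989, -0.002], [0.003, 0.002, -1.0]]
ft_force: [-0.5, -0.4, -0.2]
grip_width: 0.0423
gripper_force: 0.0
```

>>> move_arm:
  plan:
    - [0,0,0,0,-4,3,0]
    - [0,0,0,0,-8,6,0]
    - [0,0,0,0,-11,10,0]
    - [0,0,0,0,-13.7,14,0]
    - [0,0,0,0,-13.7,18,0]

```text
time_s: 9.75
position: [0.4876, -0.079, 0.1478]
tool_rot: [[0.99, -0.143, 0.0], [-0.143, -0.99, 0.0], [0.0, -0.0, -1.0]]
ft_force: [0.4, -0.8, -0.1]
grip_width: 0.0428
gripper_force: 0.0
```

>>> move_arm:
  plan:
    - [0,0,0,0,0,0,0]
    - [0,0,0,0,0,0,0]

```text
time_s: 9.95
position: [0.4882, -0.0822, 0.1499]
tool_rot: [[0.989, -0.146, 0.0], [-0.146, -0.989, -0.0], [0.0, 0.0, -1.0]]
ft_force: [-0.2, -1.0, 1.2]
grip_width: 0.0428
gripper_force: 0.0
```

```bash
python3 - <<'E'
from h import *
s=env.observe();print(s['time_s'],s['position'],s['ft_force'])
p=env.get_image('wrist');im=p['color'][:,:,::-1].copy()
for t in('platform_top',):
  for d in env.tip_of(t,p)[:2]: print(t,np.round(d['pixel']),d['conf'],unproj(p,d['pixel'],.022)[0].round(4))
for d in env.outline_of('platform',p)[:2]:
    print(d['bbox'],d['conf']); v,f=fitbox([(p,d['mask'])],(.488,-.082,-.146),.010,.1,.032,.012);print(v,f)
import pickle;pickle.dump(p,open('wp.pkl','wb'))
cv2.imwrite('pics/w2.png',im)
p=env.get_image('scene')
for d in env.tip_of('platform_top',p)[:2]: print('scene',np.round(d['pixel']),d['conf'],unproj(p,d['pixel'],.022)[0].round(4))
E
```

```text
9.95 [ 0.48822091 -0.08224037  0.14986601] [-0.18852693 -1.01150578  1.18648659]
platform_top [257. 187.] 0.6 [ 0.4864 -0.0827  0.022 ]
[257.2, 182.1, 34.6, 103.8] 0.94
[ 0.48863966 -0.08212594 -0.14429734] 0.03475973755121231
[43.0, 97.3, 86.1, 124.8] 0.51
[ 0.488 -0.082 -0.146] 1.0
scene [253. 186.] 0.91 [ 0.4853 -0.0842  0.022 ]
```

View pics/w2.png

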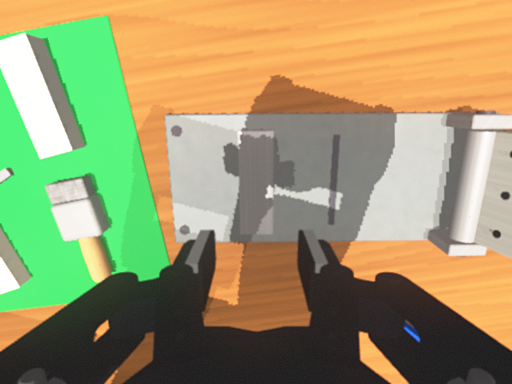

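>>> move_arm:
  plan:
    - [0,0,-6.7,1.5,-4,0,0.2]
    - [0,0,-13.4,3,-8,0,0.2]
    - [0,0,-13.4,4.5,-12,0,0.2]
    - [0,0,-13.4,6,-16,0,0.2]
    - [0,0,-13.4,7.6,-19.5,0,0.2]

```text
time_s: 10.7
position: [0.5923, 0.1017, 0.15]
tool_rot: [[0.996, 0.088, 0.002], [0.088, -0.996, 0.0], [0.002, 0.0, -1.0]]
ft_force: [1.4, -1.4, -0.6]
grip_width: 0.051
gripper_force: 0.0
```

>>> move_arm:
  plan:
    - [0,0,0,0,0,0,0.2]
    - [0,0,0,0,0,0,0.2]

```text
time_s: 10.9
position: [0.5916, 0.1002, 0.1493]
tool_rot: [[0.996, 0.088, 0.001], [0.088, -0.996, -0.0], [0.001, 0.0, -1.0]]
ft_force: [0.7, -0.8, -0.8]
grip_width: 0.051
gripper_force: 0.0
```

```bash
cat >> h.py <<'E'
def wfit(t,H,near,z0=.003):
    s=env.observe();p=env.get_image('wrist')
    for d in env.outline_of(t,p)[:3]:
        g=unproj(p,d['bbox'][:2],z0+H/2)[0]
        if np.hypot(*(g[:2]-near[:2]))>.06: continue
        v,f=fitbox([(p,d['mask'])],near,z0,.1,.032,H)
        dx,dy=v[:2]-s['position'][:2];R=s['tool_rot'];R=np.array(R)
        tl=R.T@np.array([dx,dy,0]);yaw=np.degrees(v[2]-np.arctan2(R[1,0],R[0,0]))
        yaw=(yaw+90)%180-90
        print(t,round(d['conf'],2),'pos',v[:2].round(4),'yaw',round(np.degrees(v[2]),2),'err',round(f,3),'| tool shift cm',(tl[:2]*100).round(2),'az',round(-yaw,2),'tcp',np.round(s['position'],4),'t',s['time_s'])
    return p
E
python3 - <<'E'
from h import *
p=wfit('bar_steel',.022,(.592,.0995,.087));wfit('bar_ceramic',.018,(.592,.0995,.087))
cv2.imwrite('pics/w3.png',p['color'][:,:,::-1])
E
```

```text
bar_steel 0.55 pos [0.5947 0.0988] yaw 5.31 err 0.033 | tool shift cm [0.3  0.16] az -0.25 tcp [0.5916 0.1002 0.1493] t 10.9
```

View pics/w3.png

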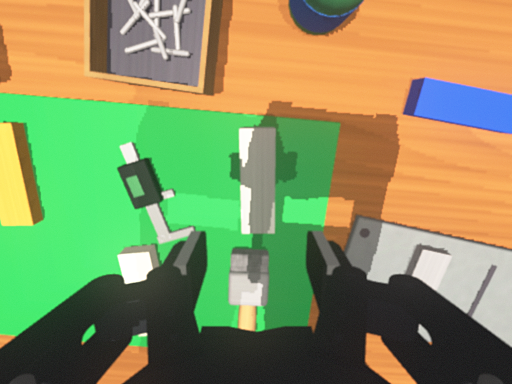

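>>> move_arm:
  plan:
    - [0,0,0,0.3,0.15,4,0.2]
    - [0,0,0,0.3,0.15,8,0.2]
    - [0,0,0,0.3,0.15,12,0.2]
    - [0,0,0,0.3,0.15,14.4,0.2]
    - [0,0,0,0.3,0.15,14.4,0.2]

```text
time_s: 11.6
position: [0.5933, 0.0978, 0.0028]
tool_rot: [[0.996, 0.086, -0.004], [0.086, -0.996, 0.0], [-0.004, -0.0, -1.0]]
ft_force: [0.4, -0.3, 0.1]
grip_width: 0.051
gripper_force: 0.0
```

>>> move_arm:
  plan:
    - [0,0,0,0,0,0,-0.2]
    - [0,0,0,0,0,0,-0.5]
    - [0,0,0,0,0,0,-0.6]
    - [0,0,0,0,0,0,-0.6]
    - [0,0,0,0,0,0,-0.6]
  squeeze: 80

```text
time_s: 12.1
position: [0.5953, 0.0984, 0.0068]
tool_rot: [[0.996, 0.087, 0.003], [0.087, -0.996, -0.0], [0.003, 0.001, -1.0]]
ft_force: [-2.3, -2.0, 6.4]
grip_width: 0.0303
gripper_force: 81.2
```

>>> move_arm:
  plan:
    - [0,0,0,0,0,-4,-0.6]
    - [0,0,6.7,-2,3.5,-7,-0.6]
    - [0,0,13.3,-4.5,7.5,-7,-0.6]
    - [0,0,13.3,-7,12,-7,-0.6]
    - [0,0,13.3,-9.7,16,-7,-0.6]

```text
time_s: 12.6
position: [0.511, -0.0705, 0.0755]
tool_rot: [[0.99, -0.144, 0.001], [-0.144, -0.99, -0.0], [0.001, 0.0, -1.0]]
ft_force: [0.7, -0.5, -5.2]
grip_width: 0.0301
gripper_force: 81.5
```

>>> move_arm:
  plan:
    - [0,0,0,0,0,0,-0.6]
    - [0,0,0,0,0,0,-0.6]
    - [0,0,0,0,0,0,-0.6]

```text
time_s: 12.9
position: [0.5121, -0.0686, 0.0751]
tool_rot: [[0.99, -0.144, 0.0], [-0.144, -0.99, 0.0], [0.0, -0.0, -1.0]]
ft_force: [0.4, 0.6, -4.7]
grip_width: 0.0302
gripper_force: 81.7
```

```bash
cat >> h.py <<'E'
PX,PY,PT=.4886,-.0821,-.1443
def rel(xoff=0,z=None):
    s=env.observe();R=np.array(s['tool_rot']);ex=np.array([np.cos(PT),np.sin(PT)])
    g=np.array([PX,PY])+ex*xoff
    d=np.r_[g-s['position'][:2],0]
    print('t',s['time_s'],'tcp',np.round(s['position'],4),'tool shift cm',((R.T@d)[:2]*100).round(2),'az',round(-np.degrees(PT-np.arctan2(R[1,0],R[0,0])),2),'ft',np.round(s['ft_force'],1),'w',round(s['grip_width'],4))
E
python3 -c "
from h import *
rel(.0255)"
```

```text
t 12.9 tcp [ 0.5121 -0.0686  0.0751] tool shift cm [0.42 1.68] az 0.0 ft [ 0.4  0.6 -4.7] w 0.0302
```

>>> move_arm:
  plan:
    - [0,0,0,0.4,1.7,2,-0.6]
    - [0,0,0,0.4,1.7,4,-0.6]
    - [0,0,0,0.4,1.7,4.7,-0.6]
    - [0,0,0,0.4,1.7,4.9,-0.6]
    - [0,0,0,0.4,1.7,4.9,-0.6]

```text
time_s: 13.4
position: [0.5138, -0.0858, 0.0264]
tool_rot: [[0.99, -0.143, 0.001], [-0.143, -0.99, -0.0], [0.001, 0.0, -1.0]]
ft_force: [-0.4, 0.1, -4.8]
grip_width: 0.0304
gripper_force: 81.8
```

>>> move_arm:
  plan:
    - [0,0,0,0,0,0.1,-0.6]
    - [0,0,0,0,0,0.1,-0.6]

```text
time_s: 13.6
position: [0.5141, -0.0862, 0.0258]
tool_rot: [[0.99, -0.144, 0.002], [-0.144, -0.99, -0.0], [0.002, -0.0, -1.0]]
ft_force: [0.3, 3.6, 2.2]
grip_width: 0.03
gripper_force: 82.6
```

```bash
python3 -c "
from h import *
rel(.0255)"
```

```text
t 13.6 tcp [ 0.5141 -0.0862  0.0258] tool shift cm [-0.04 -0.04] az -0.01 ft [0.3 3.6 2.2] w 0.03
```

>>> move_arm:
  plan:
    - [0,0,0,0,0,0.15,-0.6]
    - [0,0,0,0,0,0.15,-0.6]

```text
time_s: 13.8
position: [0.5141, -0.0863, 0.0257]
tool_rot: [[0.99, -0.144, 0.003], [-0.144, -0.99, -0.001], [0.003, 0.0, -1.0]]
ft_force: [-4.5, 5.3, 18.8]
grip_width: 0.0298
gripper_force: 84.8
```

>>> move_arm:
  plan:
    - [0,0,0,-0.3,0,0,-0.6]
    - [0,0,0,-0.7,0,0,-0.6]
    - [0,0,0,-1.1,0,0,-0.6]
    - [0,0,0,-1.5,0,0,-0.6]

```text
time_s: 14.2
position: [0.5024, -0.0858, 0.0258]
tool_rot: [[0.989, -0.145, 0.01], [-0.145, -0.989, -0.004], [0.011, 0.002, -1.0]]
ft_force: [8.0, -1.6, 8.3]
grip_width: 0.0302
gripper_force: 83.4
```

```bash
python3 -c "
from h import *
rel(0)"
```

```text
t 14.2 tcp [ 0.5024 -0.0858  0.0258] tool shift cm [-1.42 -0.17] az -0.06 ft [ 8.  -1.6  8.3] w 0.0302
```

>>> move_arm:
  plan:
    - [0,0,0,-0.4,-0.1,0,-0.6]
    - [0,0,0,-0.8,-0.1,0,-0.6]
    - [0,0,0,-1.15,-0.1,0,-0.6]
    - [0,0,0,-1.15,-0.1,0,-0.6]

```text
time_s: 14.6
position: [0.4907, -0.0832, 0.0258]
tool_rot: [[0.989, -0.145, 0.01], [-0.145, -0.989, -0.004], [0.01, 0.002, -1.0]]
ft_force: [5.8, -1.5, 10.9]
grip_width: 0.0301
gripper_force: 83.6
```

```bash
python3 -c "
from h import *
rel(0)"
```

```text
t 14.6 tcp [ 0.4907 -0.0832  0.0258] tool shift cm [-0.23 -0.08] az -0.05 ft [ 5.8 -1.5 10.9] w 0.0301
```

>>> move_arm:
  plan:
    - [0,0,0,-0.2,-0.06,0,-0.6]
    - [0,0,0,-0.2,-0.06,0,-0.6]
    - [0,0,0,-0.2,-0.06,0,-0.6]

```text
time_s: 14.9
position: [0.4892, -0.0826, 0.0258]
tool_rot: [[0.989, -0.145, 0.01], [-0.145, -0.989, -0.004], [0.01, 0.003, -1.0]]
ft_force: [7.8, -2.6, 10.0]
grip_width: 0.0302
gripper_force: 83.6
```

>>> move_arm:
  plan:
    - [0,0,0,0,0,0,-0.4]
    - [0,0,0,0,0,0,0.1]
    - [0,0,0,0,0,0,0.1]
    - [0,0,0,0,0,-4,0.1]
    - [0,0,0,0,0,-8,0.1]

```text
time_s: 15.4
position: [0.4846, -0.0805, 0.1037]
tool_rot: [[0.99, -0.144, -0.003], [-0.144, -0.99, 0.001], [-0.003, -0.001, -1.0]]
ft_force: [1.1, 0.0, -0.8]
grip_width: 0.0467
gripper_force: 0.0
```

>>> move_arm:
  plan:
    - [0,0,0,0,0,-4.6,0.1]
    - [0,0,0,0,0,-4.6,0.1]
    - [0,0,0,0,0,-4.6,0.1]

```text
time_s: 15.7
position: [0.4854, -0.0808, 0.1498]
tool_rot: [[0.99, -0.144, 0.001], [-0.144, -0.99, -0.001], [0.001, 0.0, -1.0]]
ft_force: [0.1, 0.6, -0.8]
grip_width: 0.0471
gripper_force: 0.0
```

```bash
python3 - <<'E'
from h import *
rel(0)
p=wfit('bar_steel',.022,(PX,PY,PT),.022)
cv2.imwrite('pics/w4.png',p['color'][:,:,::-1])
E
```

```text
t 15.7 tcp [ 0.4854 -0.0808  0.1498] tool shift cm [0.34 0.09] az -0.02 ft [ 0.1  0.6 -0.8] w 0.0471
bar_steel 0.55 pos [ 0.4882 -0.0824] yaw -8.19 err 0.038 | tool shift cm [0.3  0.12] az -0.1 tcp [ 0.4854 -0.0808  0.1498] t 15.7
```

View pics/w4.png

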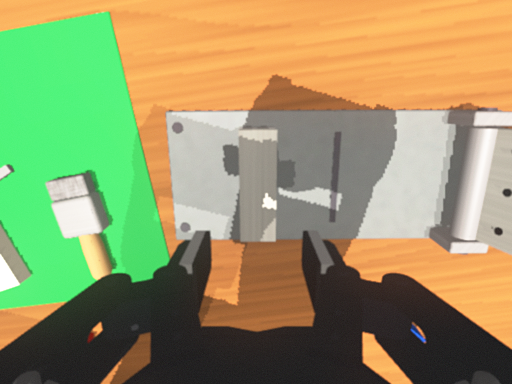

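>>> move_arm:
  plan:
    - [0,0,-6.5,-1.1,-4.5,0,0.2]
    - [0,0,-13,-2.2,-9,0,0.2]
    - [0,0,-19.3,-3.4,-13.5,0,0.2]
    - [0,0,-19.3,-4.5,-18,0,0.2]
    - [0,0,-19.3,-5.7,-22.5,0,0.2]

```text
time_s: 16.3
position: [0.4605, 0.1517, 0.148]
tool_rot: [[0.982, 0.191, -0.003], [0.191, -0.982, -0.0], [-0.003, -0.0, -1.0]]
ft_force: [0.7, 0.5, 0.1]
grip_width: 0.0513
gripper_force: 0.0
```

```bash
python3 - <<'E'
from h import *
s=env.observe();R=np.array(s['tool_rot']);print(s['position'],R.T@(np.array([.4575,.207,.149])-s['position'])*100)
E
```

```text
[0.46049341 0.15172634 0.14799173] [ 0.75983952 -5.48305815 -0.1012921 ]
```

>>> move_arm:
  plan:
    - [0,0,0,0.4,-3,0,0.2]
    - [0,0,0,0.8,-5.5,0,0.2]
    - [0,0,0,0.8,-5.5,0,0.2]
    - [0,0,0,0.8,-5.5,0,0.2]

```text
time_s: 16.7
position: [0.4583, 0.2055, 0.1482]
tool_rot: [[0.981, 0.192, -0.003], [0.192, -0.981, -0.001], [-0.003, 0.0, -1.0]]
ft_force: [-0.2, -1.3, -0.2]
grip_width: 0.0513
gripper_force: 0.0
```

```bash
python3 - <<'E'
from h import *
p=wfit('bar_ceramic',.018,(.4575,.207,.19))
cv2.imwrite('pics/w5.png',p['color'][:,:,::-1])
E
```

```text
(no output)
```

View pics/w5.png

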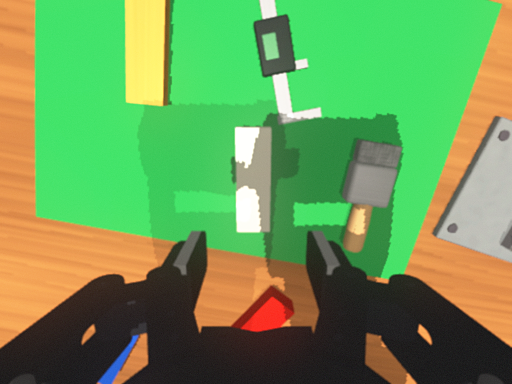

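```bash
python3 - <<'E'
from h import *
for k in range(2):
    p=env.get_image('wrist');s=env.observe()
    for t in('bar_ceramic','bar_steel'):
        for d in env.outline_of(t,p)[:3]:print(t,d['conf'],np.round(d['bbox']))
# colour segmentation
hsv=cv2.cvtColor(p['color'],cv2.COLOR_RGB2HSV);m=((hsv[...,1]<60)&(hsv[...,2]>110)).astype(np.uint8)
n,l,st,c=cv2.connectedComponentsWithStats(m)
for i in range(1,n):
    if st[i,4]>800: print(st[i],c[i])
E
```

```text
bar_ceramic 0.66 [256. 179.  35. 104.]
bar_steel 0.91 [117. 361.  35.  46.]
bar_ceramic 0.65 [256. 180.  38. 103.]
bar_ceramic 0.19 [471. 191.  80. 147.]
bar_steel 0.89 [265. 310.  61.  44.]
bar_steel 0.76 [119. 359.  40.  47.]
[271  73  49  52 979] [287.83452503 103.32277835]
[ 435  118   77  145 6323] [484.40629448 198.56065159]
[ 234  127   36  106 3625] [251.84248276 178.83365517]
[ 346  142   54   66 2356] [372.63285229 176.04032258]
```

```bash
python3 - <<'E'
from h import *
for k in range(2): wfit('bar_ceramic',.018,(.4575,.207,.19))
E
```

```text
bar_ceramic 0.75 pos [0.4606 0.2083] yaw 10.82 err 0.039 | tool shift cm [ 0.22 -0.28] az 0.14 tcp [0.4589 0.2051 0.1495] t 17.1
```

>>> move_arm:
  plan:
    - [0,0,0,0.2,-0.28,4,0.2]
    - [0,0,0,0.2,-0.28,8,0.2]
    - [0,0,0,0.2,-0.28,12,0.2]
    - [0,0,0,0.2,-0.28,14.2,0.2]
    - [0,0,0,0.2,-0.28,14.2,0.2]

```text
time_s: 17.8
position: [0.4589, 0.2084, 0.0051]
tool_rot: [[0.982, 0.191, -0.005], [0.191, -0.982, -0.001], [-0.006, -0.0, -1.0]]
ft_force: [-0.2, -0.1, 0.7]
grip_width: 0.0517
gripper_force: 0.0
```

>>> move_arm:
  plan:
    - [0,0,0,0,0,0,-0.2]
    - [0,0,0,0,0,0,-0.5]
    - [0,0,0,0,0,0,-0.6]
    - [0,0,0,0,0,0,-0.6]
    - [0,0,0,0,0,0,-0.6]
  squeeze: 80

```text
time_s: 18.3
position: [0.461, 0.2089, 0.009]
tool_rot: [[0.982, 0.191, 0.003], [0.191, -0.982, 0.001], [0.003, -0.0, -1.0]]
ft_force: [-2.5, 0.1, 7.5]
grip_width: 0.0299
gripper_force: 80.4
```

>>> move_arm:
  plan:
    - [0,0,0,0,0,-4,-0.6]
    - [0,0,0,0,1,-8,-0.6]
    - [0,0,6.5,0,5,-9,-0.6]
    - [0,0,13,0,9.5,-9,-0.6]
    - [0,0,19.3,0,14,-9,-0.6]

```text
time_s: 18.8
position: [0.4872, 0.0699, 0.0985]
tool_rot: [[0.989, -0.148, 0.002], [-0.148, -0.989, -0.0], [0.002, -0.0, -1.0]]
ft_force: [0.4, 0.3, -4.4]
grip_width: 0.0295
gripper_force: 81.1
```

```bash
python3 -c "
from h import *
rel(.0255)"
```

```text
t 18.8 tcp [0.4872 0.0699 0.0985] tool shift cm [ 4.93 15.01] az -0.23 ft [ 0.4  0.3 -4.4] w 0.0295
```

>>> move_arm:
  plan:
    - [0,0,0,1.3,4,0,-0.6]
    - [0,0,0,2.6,8,0,-0.6]
    - [0,0,0,3.9,12,0,-0.6]
    - [0,0,0,4.9,14.9,0,-0.6]
    - [0,0,0,4.9,14.9,0,-0.6]

```text
time_s: 19.3
position: [0.5148, -0.0868, 0.0978]
tool_rot: [[0.989, -0.148, 0.002], [-0.148, -0.989, -0.001], [0.002, 0.001, -1.0]]
ft_force: [-0.2, 0.7, -3.1]
grip_width: 0.0294
gripper_force: 81.1
```

>>> move_arm:
  plan:
    - [0,0,0,0,0,2,-0.6]
    - [0,0,0,0,0,4,-0.6]
    - [0,0,0,0,0,4.4,-0.6]
    - [0,0,0,0,0,4.4,-0.6]

```text
time_s: 19.7
position: [0.5137, -0.0826, 0.0534]
tool_rot: [[0.99, -0.144, -0.001], [-0.144, -0.99, 0.0], [-0.001, -0.0, -1.0]]
ft_force: [0.3, 0.0, -2.9]
grip_width: 0.0293
gripper_force: 81.0
```

```bash
python3 -c "
from h import *
rel(.0255)"
```

```text
t 19.7 tcp [ 0.5137 -0.0826  0.0534] tool shift cm [0.05 0.31] az 0.01 ft [ 0.3  0.  -2.9] w 0.0293
```

>>> move_arm:
  plan:
    - [0,0,0,0,0.3,0,-0.6]
    - [0,0,0,0,0.3,0.15,-0.6]
    - [0,0,0,0,0.3,0.3,-0.6]
    - [0,0,0,0,0.3,0.3,-0.6]

```text
time_s: 20.1
position: [0.5136, -0.0862, 0.0506]
tool_rot: [[0.99, -0.144, 0.0], [-0.144, -0.99, -0.0], [0.0, 0.0, -1.0]]
ft_force: [-0.6, -0.3, -3.0]
grip_width: 0.0298
gripper_force: 81.1
```

```bash
python3 -c "
from h import *
rel(.0255)"
```

```text
t 20.1 tcp [ 0.5136 -0.0862  0.0506] tool shift cm [ 0.02 -0.04] az -0.03 ft [-0.6 -0.3 -3. ] w 0.0298
```

>>> move_arm:
  plan:
    - [0,0,0,0,0,0.1,-0.6]
    - [0,0,0,0,0,0.2,-0.6]
    - [0,0,0,0,0,0.2,-0.6]

```text
time_s: 20.4
position: [0.5137, -0.0862, 0.0499]
tool_rot: [[0.99, -0.144, 0.001], [-0.144, -0.99, -0.001], [0.001, 0.0, -1.0]]
ft_force: [-4.8, 2.5, 12.8]
grip_width: 0.0295
gripper_force: 83.1
```

>>> move_arm:
  plan:
    - [0,0,0,-0.3,0,0.05,-0.6]
    - [0,0,0,-0.7,0,0.05,-0.6]
    - [0,0,0,-1.1,-0.05,0.05,-0.6]
    - [0,0,0,-1.5,-0.05,0.05,-0.6]

```text
time_s: 20.8
position: [0.5019, -0.0847, 0.05]
tool_rot: [[0.989, -0.145, 0.009], [-0.145, -0.989, -0.003], [0.009, 0.002, -1.0]]
ft_force: [6.7, -1.1, 7.7]
grip_width: 0.03
gripper_force: 82.4
```

```bash
python3 -c "
from h import *
rel(0)"
```

```text
t 20.8 tcp [ 0.5019 -0.0847  0.05  ] tool shift cm [-1.35 -0.07] az -0.05 ft [ 6.7 -1.1  7.7] w 0.03
```

>>> move_arm:
  plan:
    - [0,0,0,-0.4,-0.05,0,-0.6]
    - [0,0,0,-0.8,-0.05,0,-0.6]
    - [0,0,0,-1.2,-0.05,0,-0.6]
    - [0,0,0,-1.25,-0.05,0,-0.6]
    - [0,0,0,-1.25,-0.05,0,-0.6]

```text
time_s: 21.3
position: [0.4895, -0.0824, 0.05]
tool_rot: [[0.989, -0.145, 0.008], [-0.145, -0.989, -0.003], [0.009, 0.002, -1.0]]
ft_force: [5.1, -0.8, 9.1]
grip_width: 0.0296
gripper_force: 82.5
```

```bash
python3 -c "
from h import *
rel(0)"
```

```text
t 21.3 tcp [ 0.4895 -0.0824  0.05  ] tool shift cm [-0.09 -0.02] az -0.05 ft [ 5.1 -0.8  9.1] w 0.0296
```

>>> move_arm:
  plan:
    - [0,0,0,0,0,0,-0.4]
    - [0,0,0,0,0,0,0.1]
    - [0,0,0,0,0,0,0.1]
    - [0,0,0,0,0,-4,0.1]
    - [0,0,0,0,0,-8,0.1]

```text
time_s: 21.8
position: [0.4857, -0.0809, 0.1282]
tool_rot: [[0.99, -0.144, -0.003], [-0.144, -0.99, 0.001], [-0.003, -0.001, -1.0]]
ft_force: [0.7, 0.5, 1.0]
grip_width: 0.0468
gripper_force: 0.0
```

>>> move_arm:
  plan:
    - [0,0,0,0.2,0,-4,0.1]
    - [0,0,0,0.2,0,-4,0.1]
    - [0,0,0,0.2,0,-4,0.1]

```text
time_s: 22.1
position: [0.4883, -0.0814, 0.168]
tool_rot: [[0.99, -0.144, 0.001], [-0.144, -0.99, -0.0], [0.001, 0.0, -1.0]]
ft_force: [-0.3, 0.3, -0.3]
grip_width: 0.0467
gripper_force: 0.0
```

```bash
python3 - <<'E'
from h import *
rel(0)
p=wfit('bar_ceramic',.018,(PX,PY,PT),.044);wfit('bar_steel',.022,(PX,PY,PT),.022)
cv2.imwrite('pics/w6.png',p['color'][:,:,::-1])
p=env.get_image('scene')
for d in env.outline_of('bar_gold',p)[:1]: print(fitbox([(p,d['mask'])],(.577,.339,.09),.003,.1,.032,.015))
E
```

```text
t 22.1 tcp [ 0.4883 -0.0814  0.168 ] tool shift cm [0.04 0.06] az -0.02 ft [-0.3  0.3 -0.3] w 0.0467
bar_ceramic 0.57 pos [ 0.4884 -0.0823] yaw -8.45 err 0.029 | tool shift cm [0.02 0.09] az 0.16 tcp [ 0.4883 -0.0814  0.168 ] t 22.1
(array([0.5588911 , 0.32151478, 0.08474601]), np.float64(0.09082724153995514))
```

View pics/w6.png

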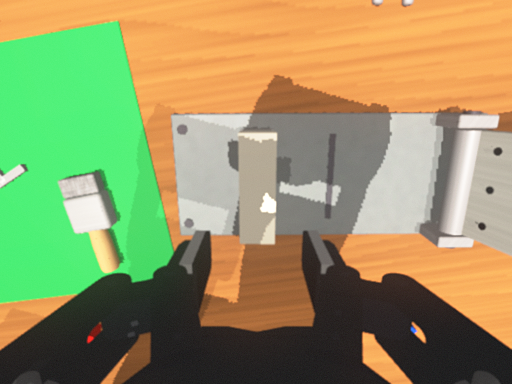

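>>> move_arm:
  plan:
    - [0,0,-6.6,0,-4.8,0,0.2]
    - [0,0,-13.2,0,-9.6,0,0.2]
    - [0,0,-13.2,0.4,-14.4,0,0.2]
    - [0,0,-13.2,0.6,-19.2,0,0.2]
    - [0,0,-13.2,0.8,-24,0.5,0.2]

```text
time_s: 22.9
position: [0.5313, 0.1568, 0.1629]
tool_rot: [[0.996, 0.085, 0.0], [0.085, -0.996, -0.0], [0.0, 0.0, -1.0]]
ft_force: [1.4, -0.8, 0.0]
grip_width: 0.0509
gripper_force: 0.0
```

```bash
python3 - <<'E'
from h import *
s=env.observe();R=np.array(s['tool_rot']);print(s['position'],R.T@(np.array([.559,.3215,.149])-s['position'])*100)
E
```

```text
[0.53127534 0.15681567 0.16285375] [  4.16906597 -16.17136715   1.38595656]
```

>>> move_arm:
  plan:
    - [0,0,0,1.1,-4.2,0.4,0.2]
    - [0,0,0,2.2,-8.4,0.8,0.2]
    - [0,0,0,3.3,-12.6,1.2,0.2]
    - [0,0,0,4.2,-16.2,1.4,0.2]
    - [0,0,0,4.2,-16.2,1.4,0.2]

```text
time_s: 23.4
position: [0.5584, 0.3236, 0.1472]
tool_rot: [[0.996, 0.09, -0.002], [0.09, -0.996, 0.0], [-0.002, -0.0, -1.0]]
ft_force: [-0.7, -0.1, -0.1]
grip_width: 0.0512
gripper_force: 0.0
```

>>> move_arm:
  plan:
    - [0,0,0,0,0,0,0.2]
    - [0,0,0,0,0,0,0.2]

```text
time_s: 23.6
position: [0.559, 0.3188, 0.1486]
tool_rot: [[0.996, 0.085, -0.001], [0.085, -0.996, -0.001], [-0.001, 0.0, -1.0]]
ft_force: [0.5, 0.8, -0.4]
grip_width: 0.0512
gripper_force: 0.0
```

```bash
python3 - <<'E'
from h import *
for k in range(2): wfit('bar_gold',.015,(.559,.3215,.085))
E
```

```text
bar_gold 0.68 pos [0.561  0.3207] yaw 5.06 err 0.036 | tool shift cm [ 0.22 -0.17] az -0.2 tcp [0.559  0.3188 0.1486] t 23.6
bar_gold 0.69 pos [0.5613 0.321 ] yaw 5.26 err 0.038 | tool shift cm [ 0.23 -0.21] az -0.44 tcp [0.5592 0.3186 0.1491] t 23.7
```

>>> move_arm:
  plan:
    - [0,0,-0.3,0.2,-0.2,4,0.2]
    - [0,0,-0.3,0.2,-0.2,8,0.2]
    - [0,0,-0.3,0.2,-0.2,12,0.2]
    - [0,0,-0.3,0.2,-0.2,14.2,0.2]
    - [0,0,-0.3,0.2,-0.2,14.2,0.2]

```text
time_s: 24.3
position: [0.5593, 0.3208, 0.0039]
tool_rot: [[0.996, 0.09, -0.006], [0.09, -0.996, -0.002], [-0.006, 0.002, -1.0]]
ft_force: [0.9, 0.1, 0.2]
grip_width: 0.0517
gripper_force: 0.0
```

>>> move_arm:
  plan:
    - [0,0,0,0,0,0,-0.2]
    - [0,0,0,0,0,0,-0.5]
    - [0,0,0,0,0,0,-0.6]
    - [0,0,0,0,0,0,-0.6]
    - [0,0,0,0,0,0,-0.6]
  squeeze: 80

```text
time_s: 24.8
position: [0.5618, 0.3221, 0.009]
tool_rot: [[0.996, 0.091, 0.003], [0.091, -0.996, 0.001], [0.003, -0.001, -1.0]]
ft_force: [-0.7, -0.3, 6.6]
grip_width: 0.0293
gripper_force: 80.4
```

>>> move_arm:
  plan:
    - [0,0,0,0,0,-4,-0.6]
    - [0,0,0,0,1.5,-8,-0.6]
    - [0,0,6.7,-1.2,5.5,-10.5,-0.6]
    - [0,0,13.5,-2.2,10,-10.5,-0.6]
    - [0,0,13.5,-3.2,14.7,-10.5,-0.6]

```text
time_s: 25.3
position: [0.5419, 0.1716, 0.1132]
tool_rot: [[0.989, -0.146, 0.002], [-0.146, -0.989, 0.0], [0.002, -0.001, -1.0]]
ft_force: [0.6, -0.7, -3.9]
grip_width: 0.0292
gripper_force: 80.6
```

```bash
python3 -c "
from h import *
rel(.0258)"
```

```text
t 25.3 tcp [0.5419 0.1716 0.1132] tool shift cm [ 1.02 25.87] az -0.15 ft [ 0.6 -0.7 -3.9] w 0.0292
```

>>> move_arm:
  plan:
    - [0,0,0,0.2,4.5,0,-0.6]
    - [0,0,0,0.4,9,0,-0.6]
    - [0,0,0,0.6,13.5,0,-0.6]
    - [0,0,0,0.8,18,0,-0.6]
    - [0,0,0,1,22,0,-0.6]

```text
time_s: 25.8
position: [0.52, -0.0485, 0.1125]
tool_rot: [[0.989, -0.145, 0.001], [-0.145, -0.989, -0.0], [0.001, 0.0, -1.0]]
ft_force: [0.5, 0.9, -4.2]
grip_width: 0.0295
gripper_force: 80.6
```

>>> move_arm:
  plan:
    - [0,0,0,0,3,0,-0.6]
    - [0,0,0,0,3.9,0,-0.6]
    - [0,0,0,0,3.9,2,-0.6]
    - [0,0,0,0,3.9,4,-0.6]
    - [0,0,0,0,3.9,4,-0.6]

```text
time_s: 26.3
position: [0.5136, -0.0841, 0.0703]
tool_rot: [[0.99, -0.144, -0.004], [-0.144, -0.99, 0.002], [-0.004, -0.001, -1.0]]
ft_force: [-0.9, 0.2, -3.0]
grip_width: 0.0295
gripper_force: 80.5
```

```bash
python3 -c "
from h import *
rel(.0258)"
```

```text
t 26.3 tcp [ 0.5136 -0.0841  0.0703] tool shift cm [0.08 0.16] az -0.01 ft [-0.9  0.2 -3. ] w 0.0295
```

>>> move_arm:
  plan:
    - [0,0,0,0,0.15,0,-0.6]
    - [0,0,0,0,0.15,0.2,-0.6]
    - [0,0,0,0,0.15,0.4,-0.6]
    - [0,0,0,0,0.15,0.4,-0.6]

```text
time_s: 26.7
position: [0.5147, -0.0865, 0.0682]
tool_rot: [[0.99, -0.144, 0.0], [-0.144, -0.99, -0.0], [0.0, 0.0, -1.0]]
ft_force: [-0.9, -0.1, -3.6]
grip_width: 0.0295
gripper_force: 80.6
```

```bash
python3 -c "
from h import *
rel(.0258)"
```

```text
t 26.7 tcp [ 0.5147 -0.0865  0.0682] tool shift cm [-0.07 -0.06] az -0.02 ft [-0.9 -0.1 -3.6] w 0.0295
```

>>> move_arm:
  plan:
    - [0,0,0,0,-0.05,0.1,-0.6]
    - [0,0,0,0,-0.05,0.2,-0.6]
    - [0,0,0,0,-0.05,0.2,-0.6]

```text
time_s: 27.0
position: [0.5149, -0.0864, 0.0679]
tool_rot: [[0.99, -0.144, 0.002], [-0.144, -0.99, -0.001], [0.002, 0.001, -1.0]]
ft_force: [-6.1, 0.4, 15.7]
grip_width: 0.0291
gripper_force: 82.9
```

>>> move_arm:
  plan:
    - [0,0,0,-0.3,0,0,-0.6]
    - [0,0,0,-0.7,0,0,-0.6]
    - [0,0,0,-1.1,-0.03,0,-0.6]
    - [0,0,0,-1.5,-0.03,0,-0.6]

```text
time_s: 27.4
position: [0.5028, -0.0846, 0.068]
tool_rot: [[0.989, -0.145, 0.008], [-0.145, -0.989, -0.003], [0.009, 0.002, -1.0]]
ft_force: [6.0, -1.4, 6.0]
grip_width: 0.0296
gripper_force: 81.7
```

```bash
python3 -c "
from h import *
rel(0.0005)"
```

```text
t 27.4 tcp [ 0.5028 -0.0846  0.068 ] tool shift cm [-1.39 -0.05] az -0.05 ft [ 6.  -1.4  6. ] w 0.0296
```

>>> move_arm:
  plan:
    - [0,0,0,-0.4,-0.05,0.04,-0.6]
    - [0,0,0,-0.8,-0.05,0.04,-0.6]
    - [0,0,0,-1.2,-0.05,0.04,-0.6]
    - [0,0,0,-1.33,-0.05,0.04,-0.6]
    - [0,0,0,-1.33,-0.05,0.04,-0.6]

```text
time_s: 27.9
position: [0.4901, -0.0824, 0.068]
tool_rot: [[0.989, -0.145, 0.01], [-0.145, -0.989, -0.004], [0.01, 0.002, -1.0]]
ft_force: [5.0, -1.3, 10.0]
grip_width: 0.0295
gripper_force: 82.1
```

```bash
python3 -c "
from h import *
rel(0.0005)"
```

```text
t 27.9 tcp [ 0.4901 -0.0824  0.068 ] tool shift cm [-0.11 -0.01] az -0.05 ft [ 5.  -1.3 10. ] w 0.0295
```

>>> move_arm:
  plan:
    - [0,0,0,-0.05,0,0,-0.6]
    - [0,0,0,-0.05,0,0,-0.6]

```text
time_s: 28.1
position: [0.4899, -0.0824, 0.068]
tool_rot: [[0.989, -0.145, 0.01], [-0.145, -0.989, -0.004], [0.01, 0.002, -1.0]]
ft_force: [6.8, -0.6, 9.6]
grip_width: 0.0291
gripper_force: 82.0
```

>>> move_arm:
  plan:
    - [0,0,0,0,0,0,-0.4]
    - [0,0,0,0,0,0,0.1]
    - [0,0,0,0,0,0,0.1]
    - [0,0,0,0,0,-4,0.1]
    - [0,0,0,0,0,-8,0.1]

```text
time_s: 28.6
position: [0.4855, -0.0808, 0.1458]
tool_rot: [[0.99, -0.144, -0.003], [-0.144, -0.99, 0.001], [-0.004, -0.001, -1.0]]
ft_force: [1.2, 0.1, -0.2]
grip_width: 0.047
gripper_force: 0.0
```

>>> move_arm:
  plan:
    - [0,0,0,0.3,0,-4,0.1]
    - [0,0,0,0.3,0,-4,0.1]
    - [0,0,0,0.3,0,-4,0.1]

```text
time_s: 28.9
position: [0.489, -0.0814, 0.1856]
tool_rot: [[0.99, -0.144, 0.0], [-0.144, -0.99, -0.0], [0.0, 0.0, -1.0]]
ft_force: [0.2, -0.1, -1.2]
grip_width: 0.0471
gripper_force: 0.0
```

```bash
python3 - <<'E'
from h import *
rel(0)
p=wfit('bar_gold',.015,(PX,PY,PT),.062);wfit('bar_ceramic',.018,(PX,PY,PT),.044);wfit('bar_steel',.022,(PX,PY,PT),.022)
q=env.get_image('scene')
a=cv2.resize(p['color'][90:270,150:330,::-1],(400,400),interpolation=2)
c=proj(q,[[PX,PY,.06]])[0].astype(int)
b=cv2.resize(q['color'][c[1]-40:c[1]+40,c[0]-40:c[0]+40,::-1],(400,400),interpolation=2)
cv2.imwrite('pics/c7.png',np.hstack([a,b]))
E
```

```text
t 28.9 tcp [ 0.489  -0.0814  0.1856] tool shift cm [-0.03  0.07] az -0.02 ft [ 0.2 -0.1 -1.2] w 0.0471
```

View pics/c7.png

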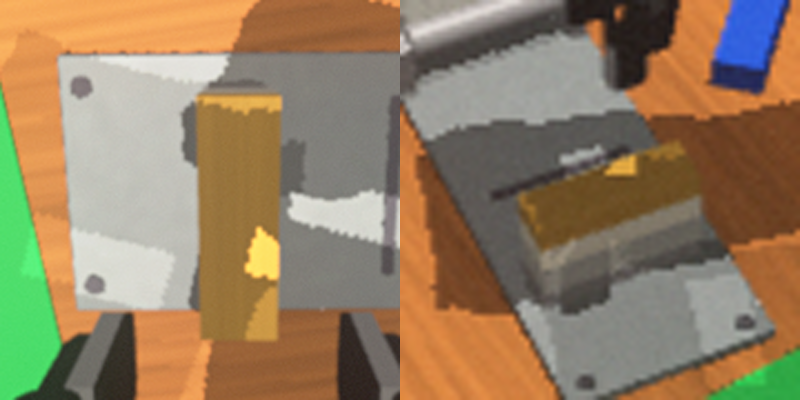

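```bash
python3 - <<'E'
from h import *
P={n:env.get_image(n) for n in('wrist','scene','side')}
for n,p in P.items():
    for t,z0,H in(('bar_gold',.062,.015),('bar_ceramic',.044,.018),('bar_steel',.022,.022)):
        for d in env.outline_of(t,p):
            g=unproj(p,d['bbox'][:2],z0+H/2)[0]
            if np.hypot(g[0]-PX,g[1]-PY)<.05:
                v,f=(fitbox([(p,d['mask'])],(PX,PY,PT),z0,.1,.032,H)) if t=='bar_gold' else (0,0)
                print(n,t,round(d['conf'],2),np.round(d['bbox'],1),np.round(v,4),round(f,3))
# gold colour fit in wrist
p=P['wrist'];hsv=cv2.cvtColor(p['color'],cv2.COLOR_RGB2HSV)
c=proj(p,[[PX,PY,.077]])[0];yy,xx=np.mgrid[:384,:512]
m=(abs(hsv[...,0].astype(int)-21)<5)&(hsv[...,1]>100)&(abs(xx-c[0])<22)&(abs(yy-c[1])<75)
print(c,np.where(m)[0].min(),np.where(m)[0].max(),np.where(m)[1].min(),np.where(m)[1].max())
B=base_boxes((PX,PY,PT))
for nm,zz in(('gold top',.077),('gold bot',.062),('plat top',.022)):
    print(nm,proj(p,B(-.05,.05,-.016,.016,zz,zz)[::2]).round(1).tolist())
for r in range(112,150,2): print(r,p['color'][r,int(c[0])],end=' ')
E
```

```text
wrist bar_gold 0.86 [258.6 188.2  35.9 112.7] [ 0.4889 -0.0823 -0.1459] 0.029
scene bar_gold 0.95 [253.  176.4  34.2  21.9] [ 0.4867 -0.0805 -0.1357] 0.079
scene bar_ceramic 0.55 [254.6 183.6  32.   18.6] 0 0
scene bar_steel 0.65 [252.3 175.6  31.7  21.8] 0 0
scene bar_steel 0.56 [253.  189.6  34.4  16.5] 0 0
side bar_gold 0.76 [256.5 202.8  32.2  14.7] [ 0.4875 -0.0844 -0.1226] 0.112
side bar_ceramic 0.63 [257.6 207.9  29.3   4.6] 0 0
[257.11036702 191.10167885] 132 243 238 276
gold top [[274.5, 243.2], [239.8, 243.3], [276.4, 133.1], [237.8, 133.2]]
gold bot [[273.5, 236.5], [240.6, 236.5], [275.2, 131.7], [238.8, 131.8]]
plat top [[271.5, 221.3], [242.4, 221.3], [272.8, 128.6], [241.1, 128.7]]
112 [140  94  61] 114 [128 120 115] 116 [136 131 124] 118 [133 130 121] 120 [135 130 123] 122 [134 130 123] 124 [131 128 120] 126 [107 102  95] 128 [113 105  99] 130 [146 135 123] 132 [161 125  75] 134 [229 173  79] 136 [229 178  82] 138 [226 170  77] 140 [165 124  62] 142 [157 119  60] 144 [155 115  57] 146 [156 119  59] 148 [155 117  61]
```

```bash
python3 - <<'E'
from h import *
B=base_boxes((PX,PY,PT));out=[]
for n,w in(('scene',26),('side',26)):
    p=env.get_image(n);c=proj(p,[[PX,PY,.05]])[0].astype(int);S=15
    im=cv2.resize(p['color'][c[1]-w:c[1]+w,c[0]-w:c[0]+w,::-1],None,fx=S,fy=S,interpolation=cv2.INTER_CUBIC)
    for z in(.022,.044,.062,.077):
        q=proj(p,B(-.05,.05,-.016,.016,z,z)[::2])[[0,1,3,2]]
        q=((q-(c-w)+.5)*S-.5).astype(int)
        cv2.polylines(im,[q.reshape(-1,1,2)],True,(0,0,255) if z<.07 else (255,0,0),1)
    out.append(cv2.resize(im,(400,400),interpolation=cv2.INTER_AREA))
cv2.imwrite('pics/c8.png',np.hstack(out))
E
```

```text
(no output)
```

View pics/c8.png

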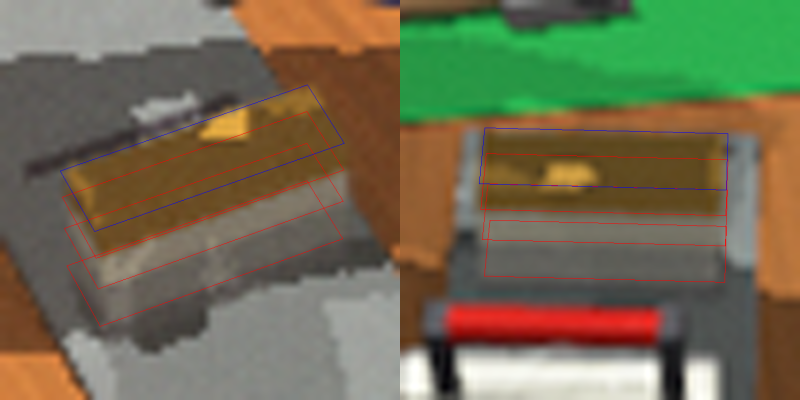

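>>> move_arm:
  plan:
    - [0,0,0,0,0.5,-4.5,0.1]
    - [0,0,0,0,2,-9,0.1]
    - [0,0,0,0,4.5,-13,0]
    - [0,0,0,0,7.5,-16.5,0]
    - [0,0,0,0,12,-17.5,0]

```text
time_s: 30.45
position: [0.4723, -0.2006, 0.3649]
tool_rot: [[0.99, -0.142, 0.006], [-0.142, -0.99, -0.004], [0.007, 0.003, -1.0]]
ft_force: [0.4, -0.2, -0.4]
grip_width: 0.0428
gripper_force: 0.0
```

>>> move_arm:
  plan:
    - [0,0,0,0,4.5,0,0]
    - [0,0,0,0,9,0,0]
    - [0,0,0,0,13,0,0]
    - [0,0,0,0,15.3,0,0]
    - [0,0,0,0,15.3,0,0]

```text
time_s: 30.95
position: [0.4491, -0.3544, 0.3593]
tool_rot: [[0.989, -0.148, -0.001], [-0.148, -0.989, 0.001], [-0.001, -0.001, -1.0]]
ft_force: [-0.8, 0.4, -0.2]
grip_width: 0.0429
gripper_force: 0.0
```

>>> move_arm:
  plan:
    - [0,0,0,0,0,0,0]
    - [0,0,0,0,0,0,0]

```text
time_s: 31.15
position: [0.4501, -0.3507, 0.3608]
tool_rot: [[0.99, -0.143, 0.0], [-0.143, -0.99, -0.0], [0.0, 0.0, -1.0]]
ft_force: [0.2, 0.8, -0.4]
grip_width: 0.0428
gripper_force: 0.0
```

```bash
python3 - <<'E'
from h import *
s=env.observe();R=np.array(s['tool_rot']);print(s['time_s'],s['position'],R.T@(np.array([.4492,-.3516,.270])-s['position'])*100)
p=env.get_image('wrist')
hsv=cv2.cvtColor(p['color'],cv2.COLOR_RGB2HSV);m=((hsv[...,0]<8)|(hsv[...,0]>172))&(hsv[...,1]>150)&(hsv[...,2]>60)
n,l,st,c=cv2.connectedComponentsWithStats(m.astype(np.uint8))
for k in range(1,n):
    if st[k,4]>150:print(st[k],c[k],unproj(p,c[k],.284)[0].round(4))
cv2.imwrite('pics/w9.png',p['color'][:,:,::-1])
E
```

```text
31.15 [ 0.45014215 -0.35070474  0.36081543] [-0.08298745  0.10157069  9.08152616]
[296   0  20  20 291] [305.86597938   8.29896907] [ 0.5776 -0.4022  0.284 ]
[ 252  159   16   83 1155] [259.89437229 199.62943723] [ 0.4514 -0.3537  0.284 ]
[  0 249  11  48 349] [  3.49283668 269.84813754] [ 0.421  -0.1306  0.284 ]
```

View pics/w9.png

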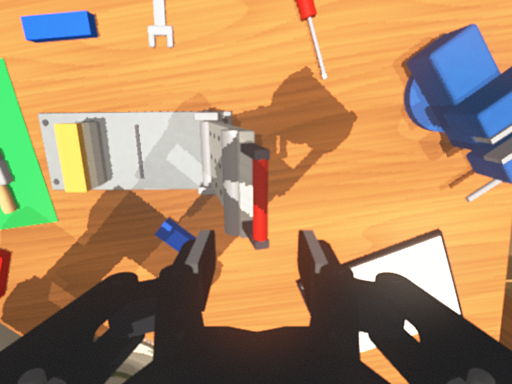

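>>> move_arm:
  plan:
    - [0,0,0,0.1,0.25,0,0]
    - [0,0,0,0.1,0.25,4,0]
    - [0,0,0,0.1,0.25,7.5,0]
    - [0,0,0,0.1,0.25,9,0]
    - [0,0,0,0.1,0.25,9,0]

```text
time_s: 31.7
position: [0.4502, -0.3533, 0.2686]
tool_rot: [[0.99, -0.144, -0.003], [-0.144, -0.99, 0.003], [-0.003, -0.003, -1.0]]
ft_force: [-0.3, -0.9, 0.2]
grip_width: 0.043
gripper_force: 0.0
```

>>> move_arm:
  plan:
    - [0,0,0,0,0,0,-0.5]
    - [0,0,0,0,0,0,-0.9]
    - [0,0,0,0,0,0,-1]
    - [0,0,0,0,0,0,-1]
  squeeze: 30

```text
time_s: 32.1
position: [0.4511, -0.3538, 0.2721]
tool_rot: [[0.99, -0.143, 0.002], [-0.143, -0.99, -0.001], [0.002, 0.0, -1.0]]
ft_force: [1.8, 5.5, 6.3]
grip_width: 0.0104
gripper_force: 29.7
```

>>> move_arm:
  plan:
    - [0,0,0,0,-1.11,-0.32,-1]
    - [0,0,0,0,-3.33,-0.81,-1]
    - [0,0,0,0,-5.57,-1.11,-1]
    - [0,0,0,0,-7.84,-1.21,-1]
    - [0,0,0,0,-10.11,-1.11,-1]

```text
time_s: 32.6
position: [0.4651, -0.2537, 0.2828]
tool_rot: [[0.989, -0.145, 0.001], [-0.145, -0.989, -0.002], [0.001, 0.002, -1.0]]
ft_force: [1.8, 0.1, -2.4]
grip_width: 0.011
gripper_force: 30.6
```

>>> move_arm:
  plan:
    - [0,0,0,0,-2.24,0.3,-1]
    - [0,0,0,0,-4.46,0.79,-1]
    - [0,0,0,0,-6.62,1.47,-1]
    - [0,0,0,0,-8.72,2.34,-1]
    - [0,0,0,0,-10.73,3.39,-1]

```text
time_s: 33.1
position: [0.4803, -0.147, 0.2479]
tool_rot: [[0.99, -0.144, -0.0], [-0.144, -0.99, -0.001], [-0.0, 0.001, -1.0]]
ft_force: [0.6, 2.0, -0.0]
grip_width: 0.0105
gripper_force: 31.4
```

>>> move_arm:
  plan:
    - [0,0,0,0,-1.91,1.21,-1]
    - [0,0,0,0,-3.71,2.6,-1]
    - [0,0,0,0,-5.38,4.13,-1]
    - [0,0,0,0,-6.92,5.8,-1]
    - [0,0,0,0,-8.3,7.6,-1]

```text
time_s: 33.6
position: [0.4922, -0.0645, 0.1714]
tool_rot: [[0.99, -0.144, -0.0], [-0.144, -0.99, 0.001], [-0.0, -0.0, -1.0]]
ft_force: [-0.3, -0.2, -2.1]
grip_width: 0.0109
gripper_force: 30.9
```

>>> move_arm:
  plan:
    - [0,0,0,0,-1.22,1.91,-1]
    - [0,0,0,0,-2.26,3.92,-1]
    - [0,0,0,0,-2.8,5.17,-1]
    - [0,0,0,0,-3.13,6.02,-1]
    - [0,0,0,0,-3.13,6.02,-1]

```text
time_s: 34.1
position: [0.4965, -0.0337, 0.1107]
tool_rot: [[0.99, -0.144, -0.002], [-0.144, -0.99, 0.002], [-0.002, -0.002, -1.0]]
ft_force: [-1.5, 6.9, -0.8]
grip_width: 0.0105
gripper_force: 31.1
```

>>> move_arm:
  plan:
    - [0,0,0,0,-0.1,0.3,-1]
    - [0,0,0,0,-0.2,0.6,-1]
    - [0,0,0,0,-0.3,0.85,-1]
    - [0,0,0,0,-0.3,0.85,-1]

```text
time_s: 34.5
position: [0.4969, -0.0311, 0.1029]
tool_rot: [[0.99, -0.144, -0.001], [-0.144, -0.99, 0.001], [-0.002, -0.001, -1.0]]
ft_force: [-1.8, 6.3, -1.8]
grip_width: 0.0106
gripper_force: 31.2
```

>>> move_arm:
  plan:
    - [0,0,0,0,0,0.1,-1]
    - [0,0,0,0,-0.05,0.2,-1]
    - [0,0,0,0,-0.05,0.2,-1]

```text
time_s: 34.8
position: [0.497, -0.0306, 0.1012]
tool_rot: [[0.99, -0.144, -0.001], [-0.144, -0.99, 0.001], [-0.001, -0.001, -1.0]]
ft_force: [-1.7, 7.3, -0.8]
grip_width: 0.0109
gripper_force: 31.4
```

>>> move_arm:
  plan:
    - [0,0,0,0,0,0.1,-1]
    - [0,0,0,0,-0.05,0.2,-1]
    - [0,0,0,0,-0.05,0.2,-1]

```text
time_s: 35.1
position: [0.4971, -0.0305, 0.1007]
tool_rot: [[0.99, -0.144, -0.0], [-0.144, -0.99, 0.0], [-0.0, -0.0, -1.0]]
ft_force: [-8.4, 5.5, 15.5]
grip_width: 0.0107
gripper_force: 33.1
```

>>> move_arm:
  plan:
    - [0,0,0,0.05,-0.08,-0.15,-1]
    - [0,0,0,0.05,-0.08,-0.15,-1]
    - [0,0,0,0.05,-0.08,-0.15,-1]

```text
time_s: 35.4
position: [0.4971, -0.0305, 0.1009]
tool_rot: [[0.99, -0.144, -0.003], [-0.144, -0.99, -0.001], [-0.002, 0.001, -1.0]]
ft_force: [-7.1, -1.0, 2.9]
grip_width: 0.0105
gripper_force: 31.9
```

>>> move_arm:
  plan:
    - [0,0,0,0,0,0,-0.6]
    - [0,0,0,0,0,0,-0.2]
    - [0,0,0,0,0,0,-0.1]
    - [0,0,0,0,0,0,-0.1]

```text
time_s: 35.8
position: [0.4985, -0.0304, 0.1007]
tool_rot: [[0.99, -0.144, 0.001], [-0.144, -0.99, -0.0], [0.001, 0.0, -1.0]]
ft_force: [0.5, 0.3, -0.3]
grip_width: 0.0383
gripper_force: 0.0
```

>>> move_arm:
  plan:
    - [0,0,0,0,0,-2,-0.1]
    - [0,0,0,0,0,-5,-0.1]
    - [0,0,0,0,0,-9,-0.1]
    - [0,0,0,0,-1,-13,-0.1]
    - [0,0,0,0,-2,-16,-0.1]

```text
time_s: 36.3
position: [0.5014, -0.0104, 0.2632]
tool_rot: [[0.989, -0.145, 0.003], [-0.145, -0.989, -0.001], [0.003, 0.0, -1.0]]
ft_force: [0.7, -0.5, -0.8]
grip_width: 0.0385
gripper_force: 0.0
```

```bash
python3 - <<'E'
from h import *
rel(0)
a=[]
for n in('scene','side'):
    p=env.get_image(n);c=proj(p,[[PX,PY,.05]])[0].astype(int);w=45
    for t,z0,H in(('bar_gold',.062,.015),('bar_ceramic',.044,.018),('bar_steel',.022,.022)):
        for d in env.outline_of(t,p)[:2]: print(n,t,round(d['conf'],2),np.round(d['bbox'],1))
    a.append(cv2.resize(p['color'][c[1]-w:c[1]+w,c[0]-w:c[0]+w,::-1],(400,400),interpolation=2))
cv2.imwrite('pics/c9.png',np.hstack(a))
E
```

```text
t 36.3 tcp [ 0.5014 -0.0104  0.2632] tool shift cm [-0.23  7.28] az -0.06 ft [ 0.7 -0.5 -0.8] w 0.0385
scene bar_gold 0.73 [251.6 177.2  31.   18.5]
scene bar_ceramic 0.51 [242.2 187.7  10.9   5.3]
scene bar_ceramic 0.47 [242.8 157.1  66.8  54.3]
scene bar_steel 0.8 [194.1 218.7  25.9  28.7]
scene bar_steel 0.69 [363.5 220.8  38.   16.6]
side bar_gold 0.3 [253.3 221.4  42.2  95.5]
side bar_ceramic 0.37 [255.8 219.8  39.2  86.4]
side bar_steel 0.9 [201.3 245.7  30.5  30.3]
side bar_steel 0.81 [315.8 211.4   8.8  31.5]
```

View pics/c9.png

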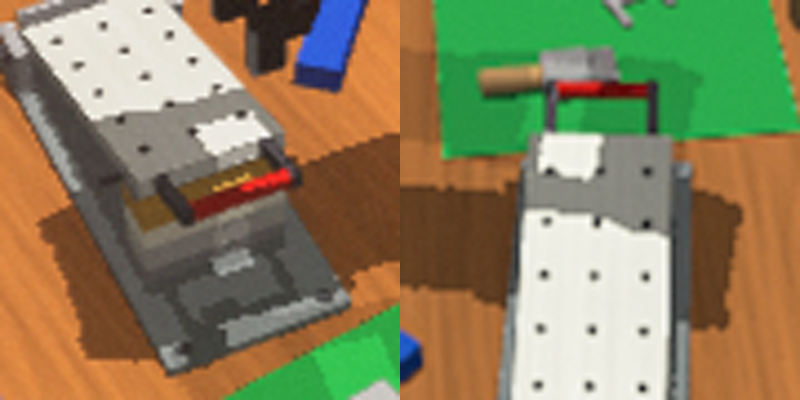

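The plate's roller now sits on the stack (gold, ceramic and steel are flush in the left view around (200,220)). The gripper is clear and nothing else has moved, so I'm handing the job in.

```bash
python3 -c "
from rig import env
print(env.close_job())"
```

```text
the job is handed in; nothing more can be done
None
```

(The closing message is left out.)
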